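# Lay out washed stoppers and tubes to dry

## Task

Get the washed parts ready for drying: spread the heap of rubber stoppers over the whole tray in a single layer, some in every quarter of it and at least 15 mm of bare tray between any two, and move every glass tube from the cradle to the empty drying rack, each laid fully down and roughly centred in a groove of its own. Then, with everything laid out, press the blower's start button fully down. The tubes are glass: do not let one roll or drop onto the bench, and leave the wash bottle, beaker and box where they are.

Things in the scene. Friction and masses are not known exactly. Their poses are not given: they have to be found in the camera images.
- tray: Fixed square white drying tray, 220 x 220 mm outside, 210 x 210 mm inside, floor top 5 mm above the bench, rim top 17 mm above the bench. Origin: centre of its underside, on the bench; x and y along its sides, z up.
- cradle: White plastic cradle holding the tubes at the start: base plate 100 (x) x 152 (y) x 6 mm with two rows (x = -35, +35 mm, each 8 mm thick, space between free) of open V saddles making 3 grooves along its x at y = -52, 0, +52 mm. Seated tube: axis 45 mm above bench; V sides at 45 degrees up to 49 mm. Origin: centre of underside, on the bench. Fixed, left or right of the tray.
- rack: Steel drying rack, empty at the start: base plate 100 (x) x 152 (y) x 6 mm with two rows (x = -35, +35 mm, each 8 mm thick, space between free) of open V saddles making 3 grooves along its x at y = -52, 0, +52 mm. Seated tube: axis 45 mm above bench; V sides at 45 degrees up to 49 mm. Origin: centre of underside, on the bench. Fixed, on the tray's other side.
- stopper1_center (a point): Centre (half-way up) of a loose black rubber stopper, a chunky plug 26 mm tall, 29 mm across at the base and 27 mm at the top, about 22 g, z along its own axis (up when it stands upright). Heaped with the others in the tray.
- stopper2_center (a point): Centre (half-way up) of a loose black rubber stopper, a chunky plug 26 mm tall, 29 mm across at the base and 27 mm at the top, about 22 g, z along its own axis (up when it stands upright). Heaped with the others in the tray.
- stopper3_center (a point): Centre (half-way up) of a loose black rubber stopper, a chunky plug 26 mm tall, 29 mm across at the base and 27 mm at the top, about 22 g, z along its own axis (up when it stands upright). Heaped with the others in the tray.
- stopper4_center (a point): Centre (half-way up) of a loose black rubber stopper, a chunky plug 26 mm tall, 29 mm across at the base and 27 mm at the top, about 22 g, z along its own axis (up when it stands upright). Heaped with the others in the tray.
- stopper5_center (a point): Centre (half-way up) of a loose black rubber stopper, a chunky plug 26 mm tall, 29 mm across at the base and 27 mm at the top, about 22 g, z along its own axis (up when it stands upright). Heaped with the others in the tray.
- stopper6_center (a point): Centre (half-way up) of a loose black rubber stopper, a chunky plug 26 mm tall, 29 mm across at the base and 27 mm at the top, about 22 g, z along its own axis (up when it stands upright). Heaped with the others in the tray. May be absent.
- stopper7_center (a point): Centre (half-way up) of a loose black rubber stopper, a chunky plug 26 mm tall, 29 mm across at the base and 27 mm at the top, about 22 g, z along its own axis (up when it stands upright). Heaped with the others in the tray. May be absent.
- stopper8_center (a point): Centre (half-way up) of a loose black rubber stopper, a chunky plug 26 mm tall, 29 mm across at the base and 27 mm at the top, about 22 g, z along its own axis (up when it stands upright). Heaped with the others in the tray. May be absent.
- tube1_center (a point): Centre of a loose capped glass tube, a plain cylinder 18 mm across and 110 mm long, about 30 g, x along its length; white cap at one end. Lies in a groove of the cradle at the start, roughly centred. May be absent.
- tube2_center (a point): Centre of a loose capped glass tube, a plain cylinder 18 mm across and 110 mm long, about 30 g, x along its length; white cap at one end. Lies in a groove of the cradle at the start, roughly centred. May be absent.
- tube3_center (a point): Centre of a loose capped glass tube, a plain cylinder 18 mm across and 110 mm long, about 30 g, x along its length; white cap at one end. Lies in a groove of the cradle at the start, roughly centred. May be absent.
- start_top (a point): Centre of the top face of the blower's start button: a round upright push button 32 mm across, on a low ledge in front of the bench blower just beyond the tray. Pressed straight down; about 5 N takes it fully down; it springs back. Blower housing 125 mm tall begins 75 mm beyond (+x) the button's centre.
- start (a joint): Travel of the start button in m: 0 released, 0.006 fully down.
- washbottle: Bystander: white wash bottle, 60 mm across, 160 mm tall, stands on the bench. Origin: centre of its underside.
- beaker: Bystander: glass beaker, 70 mm across, 90 mm tall. Origin: centre of its underside.
- tipbox: Bystander: grey box 80 x 120 x 50 mm on the bench. Origin: centre of its underside.

How it is judged:
By the outcome, as a careful person would: the job done as asked, in the order asked, and still so for the second after the job is handed in, with the robot touching nothing.
Of stopper6, stopper7, stopper8 only 2 to 3 are there at a start; the rules pass over those that are not, and their reading is None.
Of tube1, tube2, tube3 only 2 to 3 are there at a start; the rules pass over those that are not, and their reading is None.
At some moment in a run one of stopper1, stopper2, stopper3, stopper4, stopper5, stopper6, stopper7, stopper8 may be knocked a few centimetres aside while the robot is not near it.
It also fails if it takes over 210 s, if anything falls off the work surface, if the arm or the gripper's body presses on something with over 40 N, if the wrist force passes 120 N, or if a joint passes its speed limit or range.

## Robot

A 6-joint arm with a two-finger parallel gripper is mounted at the origin on the work surface. World frame = base frame: x ahead of the robot, y to its left, z up, the work surface at z = 0. Lengths are in m, angles in rad, forces in N, time in s.
With the tool pointing down it reaches from about 0.35 to 0.775 m from the base axis. Payload 5.5 kg.
Tool frame: the origin (TCP) lies midway between the tips of the shut fingers; the grasp point (between the pads) lies grip_point_offset behind it (grip_point_offset is the distance from the TCP to the grasp point, in m); z points along the fingers, y is the direction in which the jaws open and shut (so a half turn about z gives the same grasp; the last joint's range is limited). The gripper opens to 85 mm and grips with 20 to 120 N. Pads are 22 mm wide; open, the fingers measure 114 mm over their backs; the gripper's body (76 mm by 85 mm) begins 54 mm behind the grasp point. The pads swing forward as they close: fully open they stand 13 mm farther back than shut.
Start: joints at [1.072, 0.313, 0.046, 1.304, 0, 1.431], TCP at [0.202, 0.538, 0.195] pointing down, gripper open.
Joint ranges: [-2.76, 2.76], [-0.86, 1.69], [-1.03, 1.26], [-2.2, 2.34], [-1.47, 1.5], [-3.14, 3.14]. Speed limits (rad/s): [2.57, 2.57, 3.14, 3.14, 3.14, 3.14].

## Interface

Orientations are given as a unit quaternion [w, x, y, z].
In Python, from workcell import * gives the robot as it stands.
- The arm moves only by the tool send_rows, never from a script. Its argument "series" is one flat list of numbers, 7 for each row, row after row: the shift along the tool's x, y, z in cm, then the turn, a rotation vector about the tool's x, y, z in degrees, then the opening, from 0 (shut) to 1 (fully open). A call has 1 to 10 rows; each row is the pose to reach, as a shift and turn from the pose commanded when the call began, along the tool's axes at that moment; what a row does not reach only later rows make up. A row lasts 1/12 s, in which the tool goes at most 41.7 mm and 7.16 degrees, less where a joint would pass 70% of its speed; a pose out of reach is approached as far as the arm can. A call with a gripper value outside its range is refused whole. The fingers move at their own pace and stop on an object; "newtons" is the grip in N (left out, the last holds). Time passes only in rows, so rows that repeat a pose let the fingers close. It gives the time, the measured TCP pose, the force and the opening at its end, in the units of the state.
- get_state(): the state, without advancing time (a new reading comes with each control period).
- read_camera(name): name is "scene" or "side" or "wrist"; returns the picture (384x512x3 uint8, blue, green, red); there is no depth.
- camera_info(name): a dict with "K" (3x3 intrinsics, pixels), "xyz" and "attitude" of the camera in the world. Camera axes: x right, y down, z forward; pixel columns grow to the right and rows downward; lengths in m; the calibration is good to about 2 mm. A picture is of the moment at which its call begins: read the wrist's pose just before it. camera_info takes no time and is no camera call; for the wrist camera it gives the pose at the moment of the call.
- hand_in(): hands the job in, once; it reports no verdict.
Trained networks look in the newest picture that a camera, given by its name, has taken for a name from the list of things; names that differ only in an ending like _2 or _b are one class to them, and where a whole thing is asked for, a point or a joint stands for the part that bears it (a point fixed in the world has none). Each returns a list of dicts, best first, with "p" (0 to 1); they miss things now and then, are a little off and sometimes report something else, mostly with a low value. They report only what shows in the picture. A call takes as long as a camera call.
- silhouettes(camera, label): "pixels" (384x512 bool, what is visible of it) and "box" ([left, top, width, height] in pixels, round what is visible of it).
The state is a dict: "clock": time; "joint_pos": joint angles; "qvel": joint speeds; "tau": joint torques, N m; "tcp_pos": TCP position; "orientation": TCP orientation; "wrist_force": force on the tool from outside, world axes, zero at the start; "ft_torque": the same for the moment, N m; "finger_gap": finger opening in m.
Only numpy, scipy, OpenCV 4.12 (cv2) and the standard library are available. Lean on these libraries where they do the work, as an engineer would, in place of code of your own. Each camera call takes 0.05 s, during which the arm holds its last target. There are 200 camera calls.

## Working session

There is one attempt and no reset: what is moved stays moved. The work goes in short steps, Python scripts to look and compute and a tool call to move; the robot and the scene stay as the last step left them, time stands still between calls to the robot, and variables do not carry over. Pictures are saved under pics/ and viewed, about 12 in all and at most 16, crops included, and the job is handed in when it is done.

Besides the shell and the picture viewer there is one more tool, called after "Request:" in YAML: its name, and indented under it one key for each argument. send_rows: Moves the arm, as the interface text tells. Its arguments: {"type":"object","properties":{"series":{"type":"array"},"newtons":{"type":"number"}},"required":["series"]}

```bash
ls; mkdir -p pics; python3 - <<'E'
from workcell import *
import cv2,numpy as np
s=get_state();print(s['tcp_pos'],s['orientation'],s['finger_gap'],s['clock'])
try: print(grip_point_offset)
except Exception as e: print(e)
ims=[]
for c in ['scene','side','wrist']:
    i=camera_info(c);print(c,np.round(i['K'],1).tolist(),i['xyz'],i['attitude'])
    im=read_camera(c);cv2.imwrite(f'pics/{c}0.png',im)
    ims.append(im)
cv2.imwrite('pics/a.png',cv2.resize(ims[0],(800,600)))
cv2.imwrite('pics/b.png',np.hstack([cv2.resize(x,(400,300)) for x in ims[1:]]))
E
```

```text
pics
[0.20166072 0.53788633 0.19431043] [-2.72228564e-04  1.78435424e-01  9.83951211e-01 -8.60298904e-04] 0.08554151384970135 0.0
0.0187
scene [[360.0, 0.0, 259.2], [0.0, 360.0, 188.5], [0.0, 0.0, 1.0]] [ 1.00716895 -0.51963065  0.5711872 ] [-0.42245051  0.82231327  0.34174682 -0.16895434]
side [[373.6, 0.0, 255.8], [0.0, 373.6, 191.7], [0.0, 0.0, 1.0]] [ 0.00842185 -0.7425756   0.95712331] [-0.364074    0.88412145 -0.27272284  0.10677849]
wrist [[308.4, 0.0, 252.4], [0.0, 308.4, 192.8], [0.0, 0.0, 1.0]] [0.12290113 0.56795026 0.37264387] [0.1349944  0.81047051 0.56240818 0.09279602]
```

View pics/a.png

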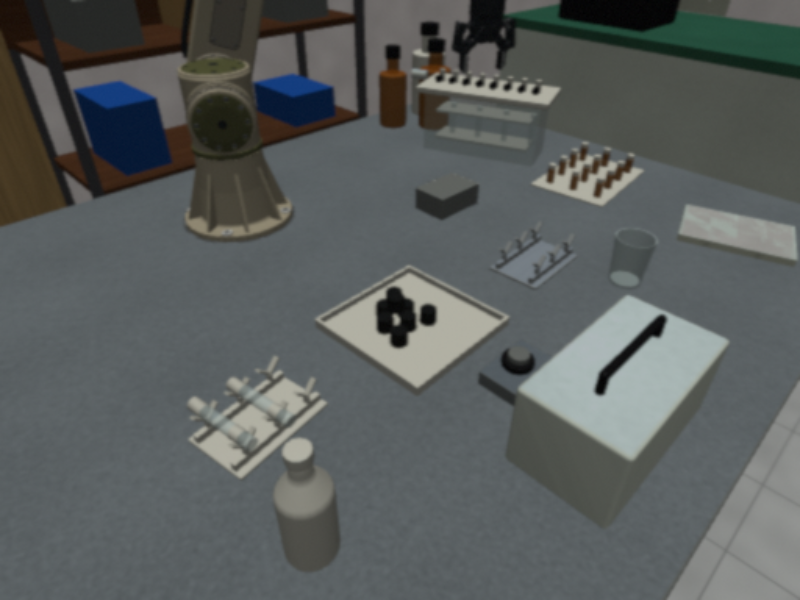

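View pics/b.png

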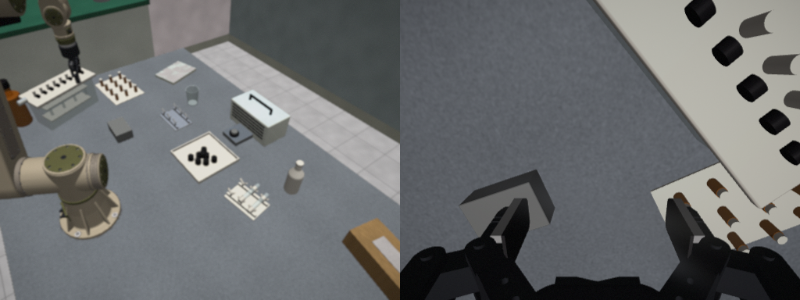

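The scene view shows the tray (413,325) with about 7 stoppers, the cradle (258,420) with 2 tubes, the rack (533,262), the button (518,357), the bottle (307,510) and the box at (447,195). In the wrist view the camera is over the background.

```bash
cat > h.py <<'E'
from workcell import *
import numpy as np, cv2
from scipy.spatial.transform import Rotation as R
def Rq(q): return R.from_quat([q[1],q[2],q[3],q[0]])
def cam(c):
    i=camera_info(c); return np.array(i['K']),np.array(i['xyz']),Rq(i['attitude']).as_matrix()
def ray(C,uv,z):
    K,t,M=C; d=M@np.linalg.inv(K)@np.array([uv[0],uv[1],1.]); return (t+d*(z-t[2])/d[2])
def proj(C,P):
    K,t,M=C; p=(np.atleast_2d(P)-t)@M; p=p@K.T; return p[:,:2]/p[:,2:]
def cen(m):
    v,u=np.nonzero(m); return np.array([u.mean(),v.mean()])
def shift(target, yaw, s=None):
    """tool-frame shift (cm) and turn about z (deg) to bring TCP to target, pointing down, jaw (tool y) axis at world angle yaw (deg)"""
    s=s or get_state(); Rt=Rq(s['orientation']).as_matrix()
    y=np.array([np.cos(np.radians(yaw)),np.sin(np.radians(yaw)),0]); z=np.array([0,0,-1.])
    best=min((np.degrees(R.from_matrix(Rt.T@np.stack([np.cross(k*y,z),k*y,z],1)).as_rotvec()) for k in (1,-1)),key=np.linalg.norm)
    return np.round(Rt.T@(np.array(target)-s['tcp_pos'])*100,2),np.round(best,1)
E
python3 - <<'E'
from h import *
for c,labs in [('scene',['tray','cradle','rack','start_top','tube1_center','stopper1_center','washbottle','beaker','tipbox']),('side',['tray','cradle','rack','start_top','tube1_center','stopper1_center'])]:
    read_camera(c);C=cam(c)
    for l in labs:
        for d in silhouettes(c,l):
            if d['p']<.3: continue
            z={'tray':.01,'cradle':.02,'rack':.02,'start_top':.04,'tube1_center':.045,'stopper1_center':.018}.get(l,.03)
            print(c,l,round(d['p'],2),d['box'],np.round(ray(C,cen(d['pixels']),z)[:2],3))
E
```

```text
scene tray 0.94 [201.6, 170.8, 125.3, 83.9] [ 0.54  -0.021]
scene cradle 0.93 [120.3, 227.7, 88.8, 79.6] [ 0.543 -0.303]
scene cradle 0.72 [120.2, 252.5, 45.0, 32.5] [ 0.506 -0.338]
scene rack 0.57 [311.5, 141.0, 57.3, 43.3] [0.561 0.275]
scene start_top 0.57 [328.6, 220.4, 13.1, 13.9] [0.708 0.016]
scene tube1_center 0.87 [124.1, 253.2, 40.4, 36.5] [ 0.534 -0.345]
scene stopper1_center 0.59 [259.9, 193.1, 5.6, 4.7] [0.495 0.014]
scene washbottle 0.58 [177.8, 280.3, 41.6, 85.0] [ 0.687 -0.339]
scene beaker 0.71 [391.2, 147.2, 29.9, 35.4] [0.688 0.396]
scene beaker 0.71 [119.7, 231.2, 87.3, 76.5] [ 0.55  -0.309]
scene tipbox 0.71 [324.4, 222.8, 11.3, 9.3] [0.702 0.026]
scene tipbox 0.64 [264.5, 113.3, 43.9, 29.6] [0.287 0.341]
side tray 0.79 [221.8, 168.2, 81.8, 65.3] [ 0.517 -0.01 ]
side tray 0.64 [241.0, 198.5, 10.8, 7.0] [0.462 0.021]
side tray 0.43 [259.5, 186.7, 5.6, 6.0] [0.544 0.035]
side cradle 0.66 [289.4, 230.9, 52.5, 49.0] [ 0.51  -0.294]
side rack 0.96 [205.5, 133.0, 38.4, 36.3] [0.542 0.284]
side start_top 0.58 [293.4, 164.7, 9.8, 11.0] [0.707 0.022]
side tube1_center 0.54 [291.6, 161.6, 12.5, 7.7] [0.704 0.019]
side tube1_center 0.53 [314.7, 247.4, 28.4, 26.0] [ 0.523 -0.342]
```

```bash
python3 - <<'E'
from h import *
s=get_state();T=Rq(s['orientation']).as_matrix();C=cam('wrist')
print('cam in tool',T.T@(C[1]-s['tcp_pos']),'fwd',T.T@C[2][:,2],'down',T.T@C[2][:,1])
M=T.T@C[2]; t=T.T@(C[1]-s['tcp_pos'])
D=np.array([[-1,0,0],[0,1,0],[0,0,-1.]])
for h in (.25,.3):
  W=(C[0],np.array([0,0,h])+D@t,D@M)
  for uv in [(256,192),(0,0),(511,0),(0,383),(511,383),(256,300)]: print(h,uv,np.round(ray(W,uv,.03)[:2],3))
print(shift([.60,.28,.27],90))
E
```

```text
cam in tool [ 0.08432601  0.00018057 -0.17825554] fwd [-3.23409333e-01  6.31528265e-04  9.46258952e-01] down [-9.46258600e-01  8.75225560e-04 -3.23409796e-01]
0.25 (256, 192) [0.051 0.005]
0.25 (0, 0) [-0.177 -0.283]
0.25 (511, 0) [-0.178  0.291]
0.25 (0, 383) [ 0.4   -0.435]
0.25 (511, 383) [0.399 0.448]
0.25 (256, 300) [0.227 0.006]
0.3 (256, 192) [0.068 0.006]
0.3 (0, 0) [-0.189 -0.319]
0.3 (511, 0) [-0.189  0.328]
0.3 (0, 383) [ 0.46 -0.49]
0.3 (511, 383) [0.46  0.504]
0.3 (256, 300) [0.266 0.007]
(array([-46.35, -10.22,  -7.48]), array([ -0. ,   0. , -20.6]))
```

Request:
send_rows:
  series: [-35,-17.6,-4,0,0,-20.6,1,-35,-17.6,-4,0,0,-20.6,1,-35,-17.6,-4,0,0,-20.6,1,-35,-17.6,-4,0,0,-20.6,1,-35,-17.6,-4,0,0,-20.6,1,-35,-17.6,-4,0,0,-20.6,1,-35,-17.6,-4,0,0,-20.6,1,-35,-17.6,-4,0,0,-20.6,1,-35,-17.6,-4,0,0,-20.6,1,-35,-17.6,-4,0,0,-20.6,1]

```text
clock: 1.83
tcp_pos: [0.4701, 0.248, 0.2357]
orientation: [0.001, 0.001, 1.0, -0.0]
wrist_force: [0.2, 0.1, 0.4]
finger_gap: 0.085
```

```bash
python3 - <<'E'
from h import *
s=get_state();print(s['clock'],s['tcp_pos'],shift([.57,.14,.25],90))
E
```

```text
1.8333 [0.47012397 0.24804169 0.23573949] (array([-10.01, -10.79,  -1.41]), array([-0. ,  0.1, -0.1]))
```

Request:
send_rows:
  series: [-10,-10.8,-1.4,0,0,0,1,-10,-10.8,-1.4,0,0,0,1,-10,-10.8,-1.4,0,0,0,1,-10,-10.8,-1.4,0,0,0,1,-10,-10.8,-1.4,0,0,0,1,-10,-10.8,-1.4,0,0,0,1]

```text
clock: 2.33
tcp_pos: [0.5686, 0.1416, 0.2487]
orientation: [-0.0, 0.001, 1.0, 0.0]
wrist_force: [0.7, 0.3, 0.1]
finger_gap: 0.0849
```

```bash
python3 - <<'E'
from h import *
C=cam('wrist');im=read_camera('wrist');np.savez('w1.npz',K=C[0],t=C[1],M=C[2]);cv2.imwrite('pics/w1.png',im)
cv2.imwrite('pics/w1b.png',cv2.resize(im,(800,600)))
for l in ['rack','tray','stopper1_center','start_top']:
    for d in silhouettes('wrist',l):
        if d['p']>.3:print(l,round(d['p'],2),d['box'],d['pixels'].sum(),np.round(ray(C,cen(d['pixels']),.018)[:2],3))
E
```

```text
rack 0.74 [307.8, 94.2, 129.3, 78.0] 8482 [0.543 0.293]
rack 0.42 [380.7, 217.6, 79.5, 72.7] 3533 [0.72  0.392]
tray 0.64 [33.6, 18.4, 194.2, 179.6] 26120 [ 0.508 -0.001]
stopper1_center 0.74 [132.5, 85.1, 24.4, 25.9] 513 [0.495 0.004]
stopper1_center 0.36 [35.2, 18.6, 194.9, 181.2] 25924 [ 0.508 -0.001]
start_top 0.73 [155.4, 244.2, 22.5, 21.1] 291 [0.717 0.014]
```

View pics/w1b.png

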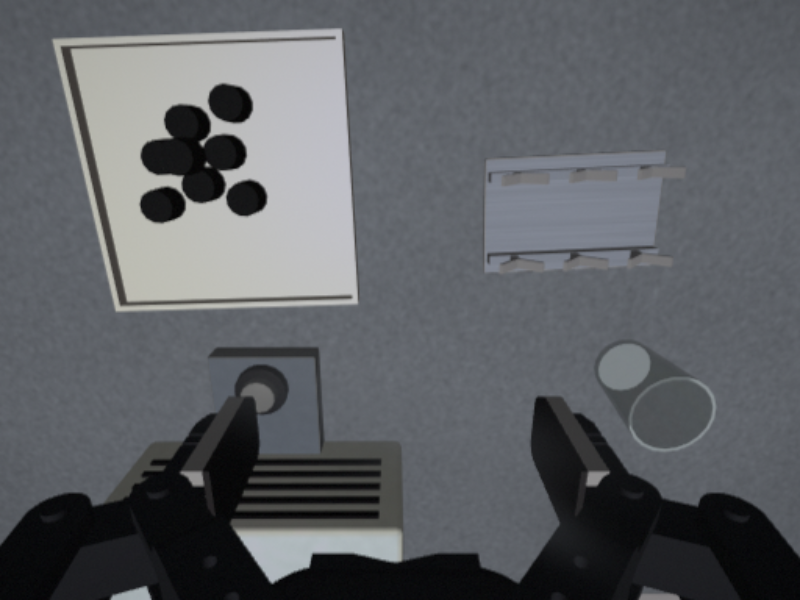

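Request:
send_rows:
  series: [0,-28,0,0,0,0,1,0,-28,0,0,0,0,1,0,-28,0,0,0,0,1,0,-28,0,0,0,0,1,0,-28,0,0,0,0,1,0,-28,0,0,0,0,1,0,-28,0,0,0,0,1,0,-28,0,0,0,0,1,0,-28,0,0,0,0,1]

```text
clock: 3.33
tcp_pos: [0.5678, -0.1378, 0.2491]
orientation: [-0.0, 0.001, 1.0, 0.0]
wrist_force: [-0.6, 0.0, -0.2]
finger_gap: 0.0853
```

```bash
python3 - <<'E'
from h import *
C=cam('wrist');im=read_camera('wrist');np.savez('w2.npz',K=C[0],t=C[1],M=C[2]);cv2.imwrite('pics/w2.png',im)
cv2.imwrite('pics/w2b.png',cv2.resize(im,(800,600)))
for l in ['cradle','tray','stopper1_center','tube1_center']:
    for d in silhouettes('wrist',l):
        if d['p']>.3:print(l,round(d['p'],2),d['box'],d['pixels'].sum(),np.round(ray(C,cen(d['pixels']),.018)[:2],3))
E
```

```text
cradle 0.55 [60.6, 69.0, 139.1, 92.5] 6776 [ 0.516 -0.276]
tray 0.83 [269.7, 19.2, 185.1, 181.1] 25952 [ 0.508 -0.004]
stopper1_center 0.55 [360.5, 86.7, 16.8, 22.9] 276 [0.494 0.011]
stopper1_center 0.44 [331.5, 67.7, 24.3, 23.9] 512 [ 0.473 -0.023]
tube1_center 0.64 [60.4, 78.3, 48.3, 88.9] 1571 [ 0.526 -0.359]
```

View pics/w2b.png

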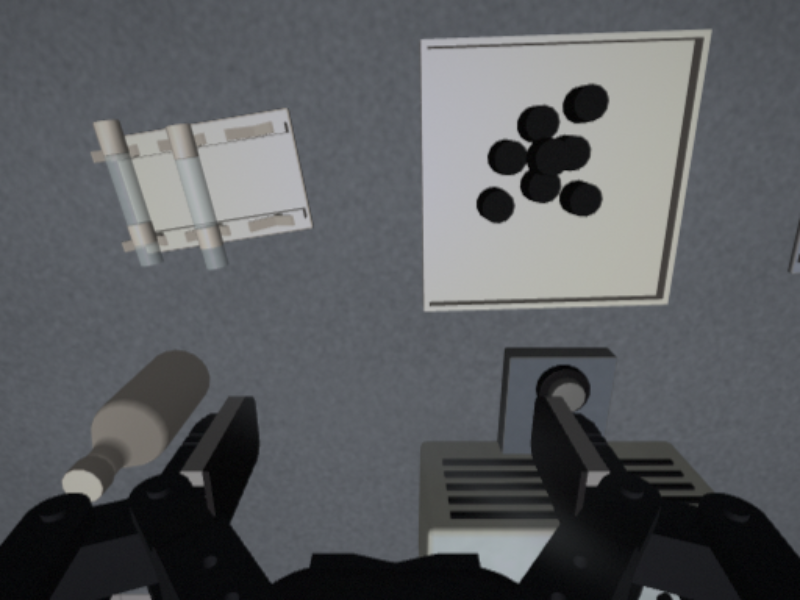

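The two wrist views show 8 stoppers (7 on the floor and one on top, near (548,157) in the second view). The rack is empty at (575,210) in the first view. The two tubes are at (128,190) and (197,195) in the second view, caps toward the robot, with the cradle turned about 10°.

```bash
cat >> h.py <<'E'
def ortho(C,im,x0,x1,y0,y1,z,s=2000):
    """top-down: right = -y (world), down = -x ... rows from x1 down to x0, cols from y1 to y0"""
    W,H=int((y1-y0)*s),int((x1-x0)*s)
    g=np.stack(np.meshgrid(y1-np.arange(W)/s,x1-np.arange(H)/s),-1).reshape(-1,2)
    P=np.c_[g[:,1],g[:,0],np.full(len(g),z)]
    m=proj(C,P).reshape(H,W,2).astype(np.float32)
    return cv2.remap(im,m,None,cv2.INTER_LINEAR)
def loadC(n):
    d=np.load(n); return d['K'],d['t'],d['M']
E
python3 - <<'E'
from h import *
C1,C2=loadC('w1.npz'),loadC('w2.npz');a,b=cv2.imread('pics/w1.png'),cv2.imread('pics/w2.png')
T=ortho(C2,b,.37,.67,-.13,.11,.017)   # 480w x 600h
Rk=ortho(C1,a,.46,.61,.20,.36,.006)  # 320 x 300
Cr=ortho(C2,b,.42,.57,-.37,-.21,.006)
o=np.hstack([T,np.vstack([Rk,Cr])]);o=cv2.convertScaleAbs(o,alpha=1.4,beta=10)
cv2.imwrite('pics/o1.png',o)
print(o.shape)
E
```

```text
Traceback (most recent call last):
ValueError: all the input array dimensions except for the concatenation axis must match exactly, but along dimension 1, the array at index 0 has size 319 and the array at index 1 has size 320
```

```bash
sed -i 's/W,H=int((y1-y0)\*s),int((x1-x0)\*s)/W,H=round((y1-y0)*s),round((x1-x0)*s)/' h.py
python3 - <<'E'
from h import *
C1,C2=loadC('w1.npz'),loadC('w2.npz');a,b=cv2.imread('pics/w1.png'),cv2.imread('pics/w2.png')
T=ortho(C2,b,.37,.67,-.13,.11,.017)   # 480w x 600h
Rk=ortho(C1,a,.46,.61,.20,.36,.006)  # 320 x 300
Cr=ortho(C2,b,.42,.57,-.37,-.21,.006)
o=np.hstack([T,np.vstack([Rk,Cr])]);o=cv2.convertScaleAbs(o,alpha=1.4,beta=10)
cv2.imwrite('pics/o1.png',o)
print(o.shape)
E
```

```text
(600, 800, 3)
```

View pics/o1.png

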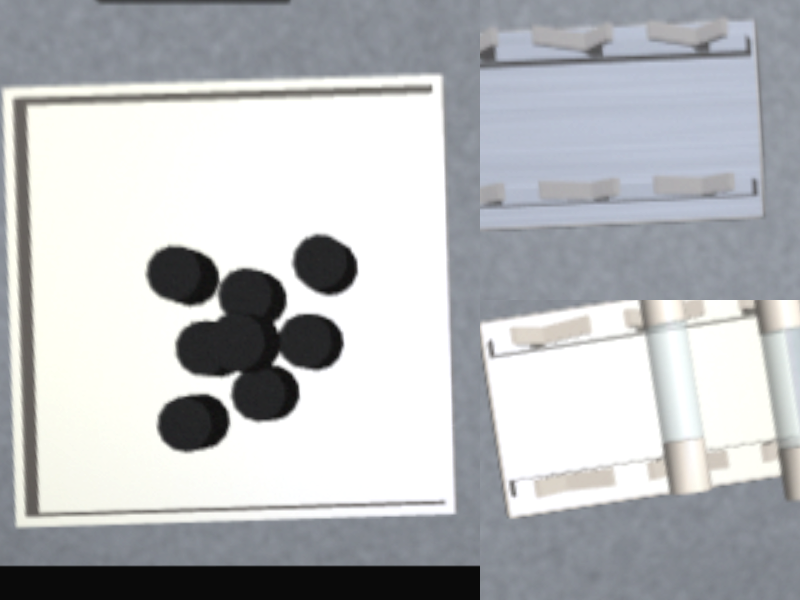

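Ortho view: tray corners at (3,89), (441,75), (456,513), (16,526), so centre (.5195,-.0045), turned 1.8°. The rack's right edge is (755,19)-(763,216), so centre (.548,.2965), 2.3°. The cradle edge is (480,321)-(510,517), so centre (.522,-.293), 8.7°. All three edge lengths agree with the given sizes.

```bash
cat > plan.py <<'E'
from h import *
from itertools import product
tc=np.array([.5195,-.0045]);th=np.radians(1.8);Rt=np.array([[np.cos(th),-np.sin(th)],[np.sin(th),np.cos(th)]])
P={'A':(.5325,.019),'B':(.538,-.0525),'C':(.5215,-.016),'D':(.496,.007),'E':(.498,-.0207),'F':(.499,-.0455),'G':(.474,-.0225),'H':(.459,.0135)}
P={k:np.array(v) for k,v in P.items()}
spots={(i,j):tc+Rt@(np.array([i,j])*.066) for i,j in product((-1,0,1),repeat=2)}
def clear(p,yaw,others,out=.037,half=.011,inn=.021):
    """least gap between either finger (box) and the others' discs"""
    d=np.array([np.cos(np.radians(yaw)),np.sin(np.radians(yaw))]);n=np.array([-d[1],d[0]]);g=[.1]
    for o in others:
        a,b=(o-p)@d,(o-p)@n
        g.append(np.hypot(max(inn-abs(a),abs(a)-out,0),max(abs(b)-half,0))-.0145)
    return min(g)
def rimok(p,yaw):
    d=np.array([np.cos(np.radians(yaw)),np.sin(np.radians(yaw))]);n=np.array([-d[1],d[0]])
    return all(np.abs(Rt.T@(p+s*.037*d+t*.011*n-tc)).max()<.103 for s in(1,-1) for t in (1,-1))
if __name__=='__main__':
    from scipy.optimize import linear_sum_assignment
    pos=dict(P);left=set(P);free=set(spots);yaw=90
    seq=[]
    while left:
        best=None
        for k in (['E'] if 'E' in left else left):
            oth=[v for q,v in pos.items() if q!=k]
            for y in range(0,180,5):
                c=.1 if k=='E' else clear(pos[k],y,oth)
                if c<.002: continue
                for s in free:
                    if min([np.linalg.norm(o-spots[s]) for o in oth]+[1])<.04: continue
                    c2=clear(spots[s],y,oth)
                    if c2<.004 or not rimok(spots[s],y): continue
                    cost=-min(c,c2,.006)*8000+np.linalg.norm(spots[s]-pos[k])*300+abs(y-yaw)*.3+(15 if s==(0,0) else 0)
                    if best is None or cost<best[0]: best=(cost,k,y,s,c,c2)
        if best is None: print('stuck',left);break
        _,k,yaw,s,c,c2=best;print(k,pos[k].round(4),'yaw',yaw,'->',s,spots[s].round(4),'clear',round(c*1e3,1),round(c2*1e3,1))
        pos[k]=spots[s];left.remove(k);free.remove(s)
E
python3 plan.py; python3 -c "
from h import *
print(shift([.498,-.0207,.033],90))"
```

```text
E [ 0.498  -0.0207] yaw 90 -> (1, 0) [ 0.5855 -0.0024] clear 100.0 24.2
H [0.459  0.0135] yaw 55 -> (-1, 1) [0.4515 0.0594] clear 7.4 41.2
B [ 0.538  -0.0525] yaw 55 -> (1, -1) [ 0.5875 -0.0684] clear 9.0 18.1
A [0.5325 0.019 ] yaw 130 -> (0, 1) [0.5174 0.0615] clear 5.5 25.9
stuck {'D', 'G', 'C', 'F'}
(array([ 6.99, 11.49, 21.65]), array([0. , 0. , 0.2]))
```

Request:
send_rows:
  series: [7,11.5,14,0,0,0,0.52,7,11.5,14,0,0,0,0.52,7,11.5,14,0,0,0,0.52,7,11.5,14,0,0,0,0.52,7,11.5,14,0,0,0,0.52,7,11.5,14,0,0,0,0.52,7,11.5,18,0,0,0,0.52,7,11.5,21.3,0,0,0,0.52,7,11.5,21.3,0,0,0,0.52]

```text
clock: 4.33
tcp_pos: [0.4941, -0.0206, 0.0318]
orientation: [-0.004, -0.001, 1.0, 0.001]
wrist_force: [-1.3, 0.4, 0.4]
finger_gap: 0.0446
```

Request:
send_rows:
  series: [0,0,0,0,0,0,0,0,0,0,0,0,0,0,0,0,0,0,0,0,0,0,0,0,0,0,0,0,0,0,0,0,0,0,0]
  newtons: 30

```text
clock: 4.75
tcp_pos: [0.4995, -0.0226, 0.0378]
orientation: [0.001, -0.0, 1.0, -0.0]
wrist_force: [-0.2, 0.1, -0.3]
finger_gap: 0.0003
```

```bash
python3 - <<'E'
from h import *
s=get_state();print(s['clock'],s['tcp_pos'],s['finger_gap'],s['wrist_force'],shift([.5855,-.0024,.011],90))
C=cam('wrist');im=read_camera('wrist');sd=read_camera('side')
cv2.imwrite('pics/g1.png',np.hstack([im,cv2.resize(sd[130:290,170:350],None,fx=1.6,fy=2.4)[:384]])[:, :800])
E
```

```text
4.75 [ 0.49950424 -0.02263701  0.03781011] 0.00026060173769812395 [-0.23668423  0.07600211 -0.30048609] (array([-8.59,  2.02,  2.71]), array([-0. ,  0.2,  0. ]))
```

View pics/g1.png

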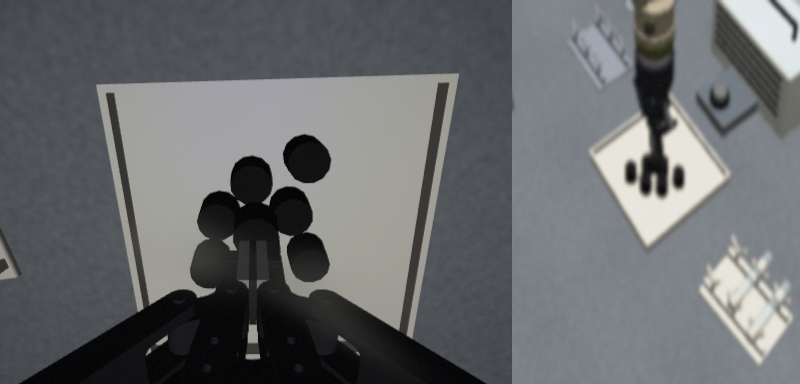

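The fingers shut on nothing. The wrist view shows a stopper still at (255,225), on the robot side of the fingers at (253,260). I'll back up and look again from two poses.

Request:
send_rows:
  series: [0,0,-4,0,0,0,0,0,0,-8,0,0,0,0,-5,8,-13,0,0,0,0.52,-5,8,-13,0,0,0,0.52,-5,8,-13,0,0,0,0.52,-5,8,-13,0,0,0,0.52,-5,8,-13,0,0,0,0.52]

```text
clock: 5.43
tcp_pos: [0.5488, 0.0585, 0.167]
orientation: [0.001, -0.001, 1.0, -0.0]
wrist_force: [0.1, 0.1, -0.8]
finger_gap: 0.0448
```

```bash
python3 - <<'E'
from h import *
C=cam('wrist');im=read_camera('wrist');np.savez('w3.npz',K=C[0],t=C[1],M=C[2]);cv2.imwrite('pics/w3.png',im)
E
```

Request:
send_rows:
  series: [0,-14,0,0,0,0,0.52,0,-14,0,0,0,0,0.52,0,-14,0,0,0,0,0.52,0,-14,0,0,0,0,0.52,0,-14,0,0,0,0,0.52,0,-14,0,0,0,0,0.52,0,-14,0,0,0,0,0.52]

```text
clock: 6.07
tcp_pos: [0.5469, -0.0821, 0.1655]
orientation: [-0.001, 0.0, 1.0, 0.0]
wrist_force: [-0.5, 0.8, -0.4]
finger_gap: 0.0442
```

```bash
python3 - <<'E'
from h import *
C=cam('wrist');im=read_camera('wrist');np.savez('w4.npz',K=C[0],t=C[1],M=C[2]);cv2.imwrite('pics/w4.png',im)
C1=loadC('w3.npz');a=cv2.imread('pics/w3.png')
print(C1[1],C[1],get_state()['tcp_pos'])
o=[ortho(c,i,.43,.57,-.08,.05,.031,3000) for c,i in((C1,a),(C,im))]
o=cv2.convertScaleAbs(np.hstack(o),alpha=2,beta=30);cv2.imwrite('pics/o2.png',o);print(o.shape)
E
```

```text
[0.46426765 0.05872743 0.34504098] [ 0.46299101 -0.08188579  0.34388317] [ 0.54720462 -0.08161639  0.1656947 ]
(420, 780, 3)
```

View pics/o2.png

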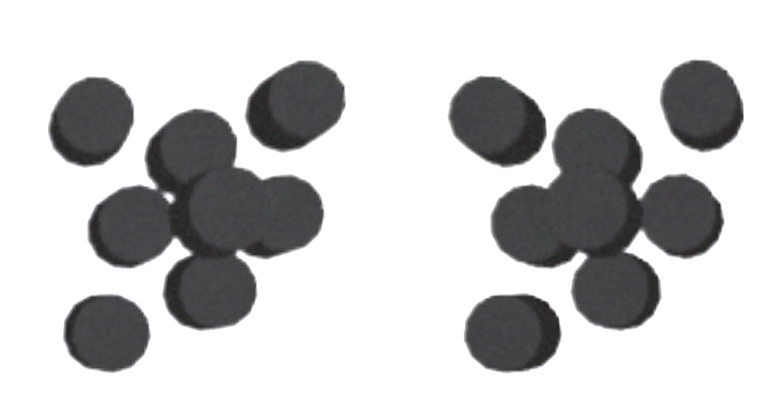

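This view gives the top faces: A(95,115), B(307,103), C(197,147), D(135,227), F(288,214), G(213,286), H(110,333), with E on top at (230,207). The fingertips seem to end higher than the TCP. I'll try isolated B to find the true finger reach.

Request:
send_rows:
  series: [1.1,2.9,4,0,0,35,0.52,1.1,2.9,8,0,0,35,0.52,1.1,2.9,10,0,0,35,0.52,1.1,2.9,10,0,0,35,0.52,1.1,2.9,10,0,0,35,0.52,1.1,2.9,12,0,0,35,0.52,1.1,2.9,14,0,0,35,0.52,1.1,2.9,15.2,0,0,35,0.52,1.1,2.9,15.2,0,0,35,0.52,1.1,2.9,15.2,0,0,35,0.52]

```text
clock: 6.95
tcp_pos: [0.5362, -0.0519, 0.0137]
orientation: [-0.001, 0.299, 0.954, 0.0]
wrist_force: [0.2, 0.5, 0.5]
finger_gap: 0.0449
```

Request:
send_rows:
  series: [0,0,0,0,0,0,0,0,0,0,0,0,0,0,0,0,0,0,0,0,0,0,0,0,0,0,0,0]
  newtons: 30

```text
clock: 7.28
tcp_pos: [0.5378, -0.0533, 0.0151]
orientation: [0.001, 0.3, 0.954, 0.0]
wrist_force: [-0.1, -1.6, -0.2]
finger_gap: 0.0002
```

```bash
python3 - <<'E'
from h import *
s=get_state();print(s['clock'],s['tcp_pos'],s['finger_gap'],s['wrist_force'])
im=read_camera('wrist');sc=read_camera('scene')
C=cam('scene');u,v=proj(C,s['tcp_pos'])[0];print(u,v)
u,v=int(u),int(v)
cv2.imwrite('pics/g2.png',np.hstack([cv2.convertScaleAbs(im[:,80:430],alpha=1.8,beta=20),cv2.convertScaleAbs(cv2.resize(sc[v-50:v+30,u-40:u+50],(432,384),interpolation=cv2.INTER_CUBIC),alpha=1.5)]))
E
```

```text
7.2833 [ 0.53776625 -0.05331761  0.01505484] 0.00018287914688086874 [-0.08368561 -1.61454809 -0.20913235]
254.88229642339263 214.72084191463892
```

View pics/g2.png

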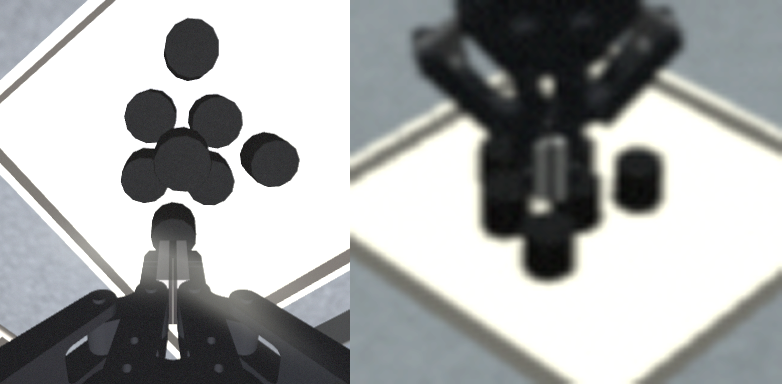

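Both views show the shut fingertips ending about 17 mm above the reported TCP, just over B's top. I'll open, go lower and close again.

Request:
send_rows:
  series: [0,0,0,0,0,0,0.52,0,0,0,0,0,0,0.52,0,0,0,0,0,0,0.52,0,0,0.7,0,0,0,0.52,0,0,1.3,0,0,0,0.52,0,0,1.8,0,0,0,0.52,0,0,1.8,0,0,0,0.52]

```text
clock: 7.97
tcp_pos: [0.5357, -0.0529, -0.0055]
orientation: [-0.001, 0.3, 0.954, -0.0]
wrist_force: [-0.9, 0.1, -0.7]
finger_gap: 0.0445
```

Request:
send_rows:
  series: [0,0,0,0,0,0,0,0,0,0,0,0,0,0,0,0,0,0,0,0,0,0,0,0,0,0,0,0]
  newtons: 30

```text
clock: 8.3
tcp_pos: [0.5373, -0.0533, -0.0036]
orientation: [0.0, 0.3, 0.954, 0.0]
wrist_force: [0.4, -0.0, 0.1]
finger_gap: 0.0005
```

```bash
python3 - <<'E'
from h import *
s=get_state();print(s['clock'],s['tcp_pos'],s['finger_gap'],s['wrist_force'],Rq(s['orientation']).as_matrix().round(3).tolist())
E
```

```text
8.3 [ 0.53734663 -0.05326591 -0.0035813 ] 0.00047177529590794156 [ 0.37038301 -0.00927211  0.11071503] [[-0.82, 0.573, 0.001], [0.573, 0.82, -0.0], [-0.0, 0.0, -1.0]]
```

```bash
python3 - <<'E'
from h import *
s=get_state()
im=read_camera('wrist');sc=read_camera('scene');sd=read_camera('side')
o=[cv2.convertScaleAbs(im[150:350,150:350],alpha=1.8,beta=20)]
o[0]=cv2.resize(o[0],(390,390))
for c,i in(('scene',sc),('side',sd)):
    u,v=proj(cam(c),s['tcp_pos'])[0];print(c,u,v);u,v=int(u),int(v)
    w=cv2.resize(i[v-40:v+25,u-32:u+33],(390,390),interpolation=cv2.INTER_CUBIC)
    cv2.drawMarker(w,(195,243),(0,0,255),0,12)
    o.append(cv2.convertScaleAbs(w,alpha=1.8))
cv2.imwrite('pics/g3.png',cv2.resize(np.hstack(o),(798,266)))
# triangulate tip from g2 pictures
Cw=cam('wrist');Cs=cam('scene');t=Cw[1]+np.array([0,0,.0186])
def d(C,uv): q=C[2]@np.linalg.inv(C[0])@np.array([*uv,1]);return q/np.linalg.norm(q)
a,b=d(Cw,(253,240)),d(Cs,(255.2,206.3))
k=np.linalg.lstsq(np.stack([a,-b],1),Cs[1]-t,rcond=None)[0]
print('tip',t+k[0]*a,Cs[1]+k[1]*b)
E
```

```text
scene 254.74645725219435 220.52841978558843
side 273.55842366376766 208.04135675688664
tip [ 0.53485581 -0.05106209  0.037822  ] [ 0.5355927  -0.05023939  0.03789452]
```

View pics/g3.png

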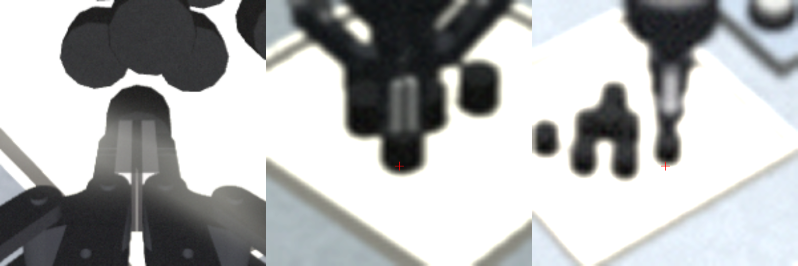

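The side view shows the shut fingers just above B's top with the reported TCP at -4 mm. Correcting for the fingers' front edge, all the views agree that the tips sit about 39 mm behind the reported TCP. I'll use that offset.

Request:
send_rows:
  series: [0,0,0,0,0,0,0.52,0,0,0,0,0,0,0.52,0,0,0.8,0,0,0,0.52,0,0,1.6,0,0,0,0.52,0,0,2.2,0,0,0,0.52,0,0,2.5,0,0,0,0.52,0,0,2.5,0,0,0,0.52]

```text
clock: 9.03
tcp_pos: [0.5359, -0.053, -0.0302]
orientation: [-0.001, 0.3, 0.954, -0.0]
wrist_force: [-0.1, 0.0, 0.2]
finger_gap: 0.0448
```

Request:
send_rows:
  series: [0,0,0,0,0,0,0,0,0,0,0,0,0,0,0,0,0,0,0,0,0,0,0,0,0,0,0,0]
  newtons: 30

```text
clock: 9.37
tcp_pos: [0.5374, -0.0533, -0.0285]
orientation: [0.0, 0.3, 0.954, 0.0]
wrist_force: [-0.1, 0.1, -1.0]
finger_gap: 0.0269
```

```bash
python3 - <<'E'
from h import *
s=get_state();print(s['clock'],s['tcp_pos'],s['finger_gap'],s['wrist_force'],shift([.5875,-.0684,-.029],55))
E
```

```text
9.3667 [ 0.53739862 -0.05329146 -0.02853506] 0.02689188960582397 [-0.10364767  0.08076942 -1.0125408 ] (array([-4.97,  1.63,  0.05]), array([0., 0., 0.]))
```

Request:
send_rows:
  series: [0,0,-3,0,0,0,0,0,0,-5,0,0,0,0,-3,1,-5,0,0,0,0,-5,1.6,-5,0,0,0,0,-5,1.6,-5,0,0,0,0,-5,1.6,-2.5,0,0,0,0,-5,1.6,-0.8,0,0,0,0,-5,1.6,-0.1,0,0,0,0,-5,1.6,-0.1,0,0,0,0,-5,1.6,-0.1,0,0,0,0]

```text
clock: 10.2
tcp_pos: [0.5866, -0.0685, -0.0279]
orientation: [-0.001, 0.3, 0.954, 0.0]
wrist_force: [-0.1, 0.1, -0.8]
finger_gap: 0.0272
```

Request:
send_rows:
  series: [0,0,0,0,0,0,0.52,0,0,0,0,0,0,0.52,0,0,-3,0,0,0,0.52,0,0,-7,0,0,0,0.52,4,-0.5,-7,0,0,0,0.52,8,-1,-7,0,0,0,0.52,10,-1.3,-7,0,0,0,0.52,10,-1.3,-7,0,0,0,0.52,10,-1.3,-7,0,0,0,0.52]

```text
clock: 10.95
tcp_pos: [0.4973, -0.0216, 0.043]
orientation: [0.001, 0.3, 0.954, 0.0]
wrist_force: [0.0, -1.1, -0.4]
finger_gap: 0.0446
```

Request:
send_rows:
  series: [0,0,2,0,0,0,0.52,0,0,4,0,0,0,0.52,0,0,4.6,0,0,0,0.52,0,0,4.6,0,0,0,0.52,0,0,4.6,0,0,0,0,0,0,4.6,0,0,0,0,0,0,4.6,0,0,0,0,0,0,4.6,0,0,0,0]

```text
clock: 11.62
tcp_pos: [0.4987, -0.0223, -0.003]
orientation: [0.001, 0.3, 0.954, 0.0]
wrist_force: [0.1, -0.5, -0.7]
finger_gap: 0.027
```

```bash
python3 - <<'E'
from h import *
s=get_state();print(s['clock'],s['tcp_pos'],s['finger_gap'],s['wrist_force'],shift([.5855,-.0024,-.030],55))
E
```

```text
11.6167 [ 0.49870665 -0.02230722 -0.00299149] 0.027011168102678347 [ 0.12643551 -0.53732352 -0.69255705] (array([-5.97,  6.6 ,  2.71]), array([0. , 0.1, 0. ]))
```

Request:
send_rows:
  series: [0,0,-2.5,0,0,0,0,0,0,-4,0,0,0,0,-3,3.3,-4,0,0,0,0,-6,6.6,-4,0,0,0,0,-6,6.6,-3,0,0,0,0,-6,6.6,0,0,0,0,0,-6,6.6,2,0,0,0,0,-6,6.6,2.5,0,0,0,0,-6,6.6,2.5,0,0,0,0,-6,6.6,2.5,0,0,0,0]

```text
clock: 12.45
tcp_pos: [0.5848, -0.0024, -0.0285]
orientation: [0.0, 0.3, 0.954, 0.0]
wrist_force: [-0.3, 1.2, -1.1]
finger_gap: 0.0268
```

Request:
send_rows:
  series: [0,0,0,0,0,0,0.52,0,0,0,0,0,0,0.52,0,0,-3,0,0,0,0.52,0,0,-6,0,0,0,0.52,4,-2,-6,0,0,0,0.52,8,-4,-6,0,0,0,0.52,11.2,-6.1,-6,0,0,0,0.52,11.2,-6.1,-6,0,0,0,0.52,11.2,-6.1,-6,0,0,0,0.52]

```text
clock: 13.2
tcp_pos: [0.4537, 0.0125, 0.0309]
orientation: [-0.002, 0.3, 0.954, -0.0]
wrist_force: [1.1, -0.8, 0.6]
finger_gap: 0.0445
```

Request:
send_rows:
  series: [0,0,2.5,0,0,0,0.52,0,0,5,0,0,0,0.52,0,0,6,0,0,0,0.52,0,0,6,0,0,0,0.52,0,0,6,0,0,0,0.52,0,0,6,0,0,0,0,0,0,6,0,0,0,0,0,0,6,0,0,0,0,0,0,6,0,0,0,0]

```text
clock: 13.95
tcp_pos: [0.4599, 0.0115, -0.0276]
orientation: [0.002, 0.3, 0.954, 0.0]
wrist_force: [1.1, -0.4, 5.7]
finger_gap: 0.0267
```

```bash
python3 - <<'E'
from h import *
s=get_state();print(s['clock'],s['tcp_pos'],s['finger_gap'],s['wrist_force'],shift([.4515,.0594,-.029],55))
E
```

```text
13.95 [ 0.45987489  0.01149771 -0.0276119 ] 0.026659259739833775 [ 1.06450925 -0.37147374  5.70348528] (array([3.43, 3.45, 0.13]), array([0.1, 0.2, 0. ]))
```

Request:
send_rows:
  series: [0,0,-2.5,0,0,0,0,0,0,-4.5,0,0,0,0,2,2,-4.5,0,0,0,0,3.4,3.5,-4.5,0,0,0,0,3.4,3.5,-2.5,0,0,0,0,3.4,3.5,-0.5,0,0,0,0,3.4,3.5,0,0,0,0,0,3.4,3.5,0,0,0,0,0]

```text
clock: 14.62
tcp_pos: [0.4501, 0.0603, -0.0287]
orientation: [-0.0, 0.3, 0.954, 0.0]
wrist_force: [0.6, 0.8, -0.3]
finger_gap: 0.0267
```

Request:
send_rows:
  series: [0,0,0,0,0,0,0.52,0,0,0,0,0,0,0.52,0,0,-3,0,0,0,0.52,0,0,-6,0,0,0,0.52,0,0,-6,0,0,0,0.52]

```text
clock: 15.03
tcp_pos: [0.4539, 0.0597, 0.0359]
orientation: [0.004, 0.3, 0.954, 0.001]
wrist_force: [1.2, 0.5, 0.0]
finger_gap: 0.0441
```

```bash
python3 - <<'E'
from plan import *
import itertools
S=spots
fixed=[S[(1,-1)],S[(1,0)],S[(-1,1)]]
P0={'A':(.532,.018),'C':(.521,-.0167),'D':(.495,.004),'F':(.4987,-.0467),'G':(.474,-.0225)}
P0={k:np.array(v) for k,v in P0.items()}
for k in P0:
    oth=[v for q,v in P0.items() if q!=k]+fixed
    print(k,[(y,round(1e3*clear(P0[k],y,oth,out=.0355,inn=.020),1)) for y in range(0,180,10) if clear(P0[k],y,oth,out=.0355,inn=.020)>0])
best=[]
for perm in itertools.permutations(P0):
    pos=dict(P0);w=1;ys=[]
    for k in perm:
        oth=list(pos[q] for q in pos if q!=k)+fixed
        c,y=max((min(clear(pos[k],y,oth,out=.0355,inn=.020),.008)-1e-6*abs(y-70),y) for y in range(0,180,5)); w=min(w,c);ys.append(y); del pos[k]
    best.append((round(w*1e3,1),perm,ys))
best.sort(key=lambda b:-b[0]);print(best[:4]); s=get_state();print(s['clock'],s['tcp_pos'])
print({k:v.round(4).tolist() for k,v in S.items()})
E
```

```text
A [(120, np.float64(1.4)), (130, np.float64(5.2)), (140, np.float64(5.6)), (150, np.float64(5.1)), (160, np.float64(0.3))]
C []
D []
F [(10, np.float64(0.2))]
G []
[(np.float64(0.7), ('A', 'F', 'C', 'D', 'G'), [135, 5, 70, 125, 70]), (np.float64(0.7), ('A', 'F', 'C', 'G', 'D'), [135, 5, 70, 125, 70]), (np.float64(0.7), ('A', 'F', 'G', 'C', 'D'), [135, 5, 125, 70, 70]), (np.float64(0.7), ('A', 'F', 'G', 'D', 'C'), [135, 5, 125, 70, 70])]
15.0333 [0.45388283 0.0597093  0.03587731]
{(-1, -1): [0.4556, -0.0725], (-1, 0): [0.4535, -0.0066], (-1, 1): [0.4515, 0.0594], (0, -1): [0.5216, -0.0705], (0, 0): [0.5195, -0.0045], (0, 1): [0.5174, 0.0615], (1, -1): [0.5875, -0.0684], (1, 0): [0.5855, -0.0024], (1, 1): [0.5834, 0.0635]}
```

```bash
cat > chain.py <<'E'
from plan import *
def L(i,j): return tc+Rt@np.array([i,j])*1e-3
def rel(p,q,ya,yb):
    a=np.radians(ya);d=np.array(q)-p
    return np.round(100*np.array([-d[0]*np.sin(a)+d[1]*np.cos(a),d[0]*np.cos(a)+d[1]*np.sin(a)]),1),ya-yb
E
python3 - <<'E'
from chain import *
p=np.array([.4515,.0594]);y=55
P0={'F':(.4987,-.0467),'A':(.532,.018),'G':(.474,-.0225),'C':(.521,-.0167),'D':(.495,.004)}
pos={k:np.array(v) for k,v in P0.items()};pos.update(B=L(66,-66),E=L(66,0),H=L(-66,66))
for k,yw,off,t in [('F',5,(0,-.006),L(0,-66)),('A',-40,(0,0),L(66,66)),('G',-40,(-.0025,-.0031),L(-62,-62)),('C',50,(.003,-.0025),L(0,66)),('D',50,(0,0),L(-66,0))]:
    off=np.array(off);oth=[v for q,v in pos.items() if q!=k]
    a=pos[k]+off;print(k,'pick',rel(p,a,y,yw),'clr',round(1e3*clear(a,yw,oth),1),end=' ')
    b=t+off;print('place',rel(a,b,yw,yw),'clr',round(1e3*clear(b,yw,oth),1));pos[k]=t;p,y=b,yw
s=get_state();print(s['tcp_pos'],s['clock'])
E
```

```text
F pick (array([-10.3,  -6.5]), 50) clr 6.7 place (array([-2.6,  2.1]), 0) clr 14.9
A pick (array([9.3, 1.9]), 45) clr 4.3 place (array([6.8, 1. ]), 0) clr 24.3
G pick (array([-14. ,  -2.8]), 0) clr 13.1 place (array([-4.5,  1.8]), 0) clr 19.0
C pick (array([8.3, 1.8]), -90) clr 6.0 place (array([5.3, 5.8]), 0) clr 7.5
D pick (array([-1.6, -5.8]), 0) clr 8.7 place (array([ 2.5, -3.5]), 0) clr 19.4
[0.45388283 0.0597093  0.03587731] 15.0333
```

Request:
send_rows:
  series: [-4,-2.5,0,0,0,7,0.5,-7,-4.5,0,0,0,14,0.5,-10.3,-6.5,0,0,0,21,0.5,-10.3,-6.5,0,0,0,28,0.5,-10.3,-6.5,0,0,0,35,0.5,-10.3,-6.5,0,0,0,42,0.5,-10.3,-6.5,0,0,0,49,0.5,-10.3,-6.5,0,0,0,50,0.5,-10.3,-6.5,0,0,0,50,0.5]

```text
clock: 15.78
tcp_pos: [0.4973, -0.0525, 0.0311]
orientation: [-0.0, 0.675, 0.738, 0.0]
wrist_force: [0.1, 0.2, 0.9]
finger_gap: 0.0426
```

```bash
python3 - <<'E'
from h import *
s=get_state();print(s['clock'],s['tcp_pos'],shift([.4987,-.0527,-.029],5))
E
```

```text
15.7833 [ 0.49730298 -0.05246979  0.03107561] (array([-0.04,  0.14,  6.01]), array([-0. , -0. ,  0.2]))
```

Good tracking. Pick F and place it, then move to A.

Request:
send_rows:
  series: [0,0.1,2.5,0,0,0,0.5,0,0.1,5,0,0,0,0.5,0,0.1,6,0,0,0,0.5,0,0.1,6,0,0,0,0.5,0,0.1,6,0,0,0,0.5,0,0.1,6,0,0,0,0,0,0.1,6,0,0,0,0,0,0.1,6,0,0,0,0,0,0.1,6,0,0,0,0]

```text
clock: 16.53
tcp_pos: [0.4997, -0.0525, -0.0275]
orientation: [0.001, 0.675, 0.738, 0.001]
wrist_force: [0.1, 0.4, 5.3]
finger_gap: 0.0267
```

Request:
send_rows:
  series: [0,0,-2.5,0,0,0,0,0,0,-4.5,0,0,0,0,-2.6,2.1,-4.5,0,0,0,0,-2.6,2.1,-4.5,0,0,0,0,-2.6,2.1,-2.5,0,0,0,0,-2.6,2.1,-0.5,0,0,0,0,-2.6,2.1,-0.1,0,0,0,0,-2.6,2.1,-0.1,0,0,0,0,-2.6,2.1,-0.1,0,0,0,0]

```text
clock: 17.28
tcp_pos: [0.5216, -0.0764, -0.0276]
orientation: [-0.0, 0.675, 0.738, 0.0]
wrist_force: [0.7, 0.8, -0.8]
finger_gap: 0.0268
```

Request:
send_rows:
  series: [0,0,0,0,0,0,0.52,0,0,0,0,0,0,0.52,0,0,-3,0,0,0,0.52,0,0,-6,0,0,6,0.52,4,0.8,-6,0,0,13,0.52,8,1.6,-6,0,0,20,0.52,9.3,1.9,-6,0,0,27,0.52,9.3,1.9,-6,0,0,34,0.52,9.3,1.9,-6,0,0,40,0.52,9.3,1.9,-6,0,0,45,0.52]

```text
clock: 18.12
tcp_pos: [0.5324, 0.0188, 0.0324]
orientation: [0.0, 0.907, 0.421, 0.0]
wrist_force: [0.6, -0.5, -0.0]
finger_gap: 0.0446
```

```bash
python3 - <<'E'
from h import *
s=get_state();print(s['clock'],s['tcp_pos'],shift([.532,.018,-.029],-40))
E
```

```text
18.1167 [0.53237681 0.01884688 0.0323937 ] (array([-0.09,  0.02,  6.14]), array([ 0. , -0. , -0.2]))
```

Request:
send_rows:
  series: [0,0,2.5,0,0,0,0.52,0,0,5,0,0,0,0.52,0,0,6.1,0,0,0,0.52,0,0,6.1,0,0,0,0.52,0,0,6.1,0,0,0,0.52,0,0,6.1,0,0,0,0,0,0,6.1,0,0,0,0,0,0,6.1,0,0,0,0,0,0,6.1,0,0,0,0]

```text
clock: 18.87
tcp_pos: [0.5336, 0.0179, -0.0275]
orientation: [0.001, 0.906, 0.423, 0.001]
wrist_force: [-0.5, 0.4, 4.5]
finger_gap: 0.0265
```

Request:
send_rows:
  series: [0,0,-2.5,0,0,0,0,0,0,-4.5,0,0,0,0,3.5,0.5,-4.5,0,0,0,0,6.8,1,-4.5,0,0,0,0,6.8,1,-4,0,0,0,0,6.8,1,-2,0,0,0,0,6.8,1,-0.5,0,0,0,0,6.8,1,-0.1,0,0,0,0,6.8,1,-0.1,0,0,0,0,6.8,1,-0.1,0,0,0,0]

```text
clock: 19.7
tcp_pos: [0.5834, 0.0636, -0.0276]
orientation: [-0.0, 0.906, 0.423, -0.0]
wrist_force: [0.6, -1.1, -0.7]
finger_gap: 0.0269
```

Request:
send_rows:
  series: [0,0,0,0,0,0,0.52,0,0,0,0,0,0,0.52,0,0,-3,0,0,0,0.52,0,0,-6,0,0,0,0.52,-4,-0.8,-6,0,0,0,0.52,-8,-1.6,-6,0,0,0,0.52,-12,-2.4,-6,0,0,0,0.52,-14,-2.8,-6,0,0,0,0.52,-14,-2.8,-6,0,0,0,0.52,-14,-2.8,-6,0,0,0,0.52]

```text
clock: 20.53
tcp_pos: [0.4718, -0.0263, 0.0326]
orientation: [0.0, 0.907, 0.422, 0.0]
wrist_force: [0.8, 0.0, -0.5]
finger_gap: 0.0444
```

```bash
python3 - <<'E'
from h import *
s=get_state();print(s['clock'],s['tcp_pos'],shift([.4715,-.0256,-.029],-40))
E
```

```text
20.5333 [ 0.47178415 -0.02634098  0.03263649] (array([ 0.04, -0.07,  6.16]), array([ 0. , -0. , -0.1]))
```

Request:
send_rows:
  series: [0,0,2.5,0,0,0,0.52,0,0,5,0,0,0,0.52,0,0,6.1,0,0,0,0.52,0,0,6.1,0,0,0,0.52,0,0,6.1,0,0,0,0.52,0,0,6.1,0,0,0,0,0,0,6.1,0,0,0,0,0,0,6.1,0,0,0,0,0,0,6.1,0,0,0,0]

```text
clock: 21.28
tcp_pos: [0.4738, -0.0257, -0.0277]
orientation: [0.001, 0.906, 0.423, 0.001]
wrist_force: [-0.1, 0.8, 3.0]
finger_gap: 0.0266
```

Request:
send_rows:
  series: [0,0,-2.5,0,0,0,0,0,0,-4.5,0,0,0,0,-2.5,1,-4.5,0,0,0,0,-4.5,1.8,-4.5,0,0,0,0,-4.5,1.8,-4,0,0,0,0,-4.5,1.8,-2,0,0,0,0,-4.5,1.8,-0.5,0,0,0,0,-4.5,1.8,-0.1,0,0,0,0,-4.5,1.8,-0.1,0,0,0,0,-4.5,1.8,-0.1,0,0,0,0]

```text
clock: 22.12
tcp_pos: [0.4573, -0.0714, -0.0276]
orientation: [-0.0, 0.906, 0.423, 0.0]
wrist_force: [-0.7, -0.5, -0.7]
finger_gap: 0.027
```

Request:
send_rows:
  series: [0,0,0,0,0,0,0.52,0,0,0,0,0,0,0.52,0,0,-3,0,0,0,0.52,0,0,-6,0,0,-7,0.52,4,0.8,-6,0,0,-14,0.52,8.3,1.8,-6,0,0,-21,0.52,8.3,1.8,-6,0,0,-28,0.52,8.3,1.8,-6,0,0,-35,0.52,8.3,1.8,-6,0,0,-42,0.52,8.3,1.8,-6,0,0,-49,0.52]

```text
clock: 22.95
tcp_pos: [0.5244, -0.0191, 0.0321]
orientation: [-0.0, 0.647, 0.763, -0.0]
wrist_force: [-0.4, 0.2, -0.2]
finger_gap: 0.0444
```

Request:
send_rows:
  series: [0,0,0,0,0,-7,0.52,0,0,0,0,0,-14,0.52,0,0,0,0,0,-21,0.52,0,0,0,0,0,-28,0.52,0,0,0,0,0,-35,0.52,0,0,0,0,0,-41,0.52,0,0,0,0,0,-41,0.52,0,0,0,0,0,-41,0.52]

```text
clock: 23.62
tcp_pos: [0.5243, -0.0195, 0.0322]
orientation: [-0.0, 0.343, 0.939, 0.0]
wrist_force: [0.3, 0.1, -0.6]
finger_gap: 0.0442
```

```bash
python3 - <<'E'
from chain import *
s=get_state();print(s['clock'],s['tcp_pos'],shift([.524,-.0192,-.029],50))
im=read_camera('wrist');C=cam('wrist')
cv2.imwrite('pics/k.png',cv2.convertScaleAbs(ortho(C,im,.42,.63,-.11,.11,.031,2500),alpha=1.6,beta=20))
E
```

```text
23.6167 [ 0.52431234 -0.01949668  0.0321794 ] (array([0.04, 0.  , 6.12]), array([ 0. , -0. , -0.1]))
```

View pics/k.png

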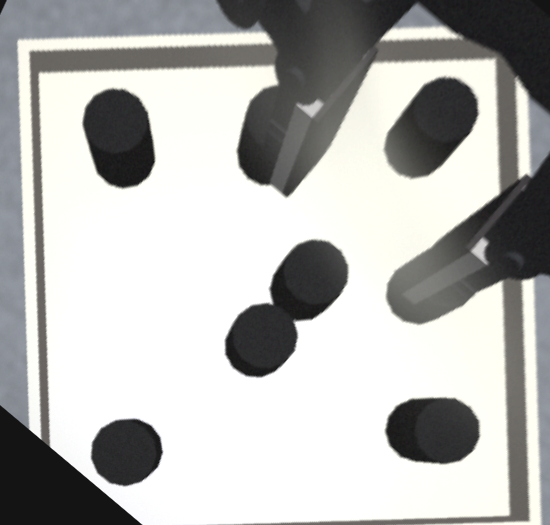

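The ortho view shows six stoppers spread out, with C (312,272) and D (262,340) still at the centre as planned.

Request:
send_rows:
  series: [0,0,2.5,0,0,0,0.52,0,0,5,0,0,0,0.52,0,0,6.1,0,0,0,0.52,0,0,6.1,0,0,0,0.52,0,0,6.1,0,0,0,0.52,0,0,6.1,0,0,0,0,0,0,6.1,0,0,0,0,0,0,6.1,0,0,0,0,0,0,6.1,0,0,0,0]

```text
clock: 24.42
tcp_pos: [0.5256, -0.0198, -0.0276]
orientation: [0.001, 0.342, 0.94, 0.0]
wrist_force: [-1.2, 0.2, 3.9]
finger_gap: 0.0268
```

Request:
send_rows:
  series: [0,0,-2.5,0,0,0,0,0,0,-4.5,0,0,0,0,2.6,2.9,-4.5,0,0,0,0,5.3,5.8,-4.5,0,0,0,0,5.3,5.8,-4,0,0,0,0,5.3,5.8,-2,0,0,0,0,5.3,5.8,-0.5,0,0,0,0,5.3,5.8,-0.1,0,0,0,0,5.3,5.8,-0.1,0,0,0,0,5.3,5.8,-0.1,0,0,0,0]

```text
clock: 25.25
tcp_pos: [0.521, 0.0588, -0.0275]
orientation: [0.0, 0.342, 0.94, 0.0]
wrist_force: [0.5, -0.9, -0.7]
finger_gap: 0.0267
```

Request:
send_rows:
  series: [0,0,0,0,0,0,0.52,0,0,0,0,0,0,0.52,0,0,-3,0,0,0,0.52,0,0,-6,0,0,0,0.52,-0.8,-2.9,-6,0,0,0,0.52,-1.6,-5.8,-6,0,0,0,0.52,-1.6,-5.8,-6,0,0,0,0.52,-1.6,-5.8,-6,0,0,0,0.52]

```text
clock: 25.92
tcp_pos: [0.4957, 0.0031, 0.0325]
orientation: [0.0, 0.343, 0.939, 0.0]
wrist_force: [-0.8, -0.2, -0.1]
finger_gap: 0.0441
```

Request:
send_rows:
  series: [0,0,2.5,0,0,0,0.52,0,0,5,0,0,0,0.52,0,0,6.1,0,0,0,0.52,0,0,6.1,0,0,0,0.52,0,0,6.1,0,0,0,0.52,0,0,6.1,0,0,0,0,0,0,6.1,0,0,0,0,0,0,6.1,0,0,0,0,0,0,6.1,0,0,0,0]

```text
clock: 26.67
tcp_pos: [0.4972, 0.0042, -0.0278]
orientation: [0.001, 0.342, 0.94, 0.0]
wrist_force: [0.1, 1.4, 3.5]
finger_gap: 0.0271
```

Request:
send_rows:
  series: [0,0,-2.5,0,0,0,0,0,0,-4.5,0,0,0,0,1.3,-1.8,-4.5,0,0,0,0,2.5,-3.5,-4.5,0,0,0,0,2.5,-3.5,-4,0,0,0,0,2.5,-3.5,-2,0,0,0,0,2.5,-3.5,-0.5,0,0,0,0,2.5,-3.5,-0.1,0,0,0,0,2.5,-3.5,-0.1,0,0,0,0,2.5,-3.5,-0.1,0,0,0,0]

```text
clock: 27.5
tcp_pos: [0.4547, -0.0066, -0.0276]
orientation: [0.0, 0.342, 0.94, 0.0]
wrist_force: [0.0, 0.3, 0.1]
finger_gap: 0.0271
```

Request:
send_rows:
  series: [0,0,0,0,0,0,0.52,0,0,0,0,0,0,0.52,0,0,-4,0,0,0,0.47,0,0,-8,0,0,0,0.47,0,0,-12,0,0,0,0.47,0,0,-14,0,0,0,0.47,0,0,-14,0,0,0,0.47]

```text
clock: 28.08
tcp_pos: [0.4583, -0.0073, 0.1175]
orientation: [0.005, 0.342, 0.94, 0.001]
wrist_force: [0.7, -0.6, -0.1]
finger_gap: 0.04
```

```bash
python3 - <<'E'
from h import *
s=get_state();print(s['clock'],s['tcp_pos'],shift([.530,-.3441,.09],98.7))
C2=loadC('w2.npz')
for n,a,b in (('t-52',(107,122),(150,265)),('t0',(180,125),(215,268))):
    a,b=[ray(C2,np.array(q)*.64,.045) for q in(a,b)];print(n,a,b,(a+b)/2,np.linalg.norm(a-b),np.degrees(np.arctan2(b[1]-a[1],b[0]-a[0])))
E
```

```text
28.0833 [ 0.45828829 -0.00729754  0.11754729] (array([-27.1 , -21.23,   2.88]), array([  0.1,   0.6, -48.6]))
t-52 [ 0.47332876 -0.35054745  0.045     ] [ 0.58285386 -0.33656074  0.045     ] [ 0.52809131 -0.34355409  0.045     ] 0.11041456622350562 7.277468955814017
t0 [ 0.47542802 -0.29660901  0.045     ] [ 0.58540494 -0.28379045  0.045     ] [ 0.53041648 -0.29019973  0.045     ] 0.11072144726121852 6.648214893449114
```

Request:
send_rows:
  series: [-4,-3,0,0,0,-7,0.47,-7,-5.5,0,0,0,-14,0.47,-10,-8,0,0,0,-21,0.47,-13,-10,0,0,0,-28,0.47,-16,-12.5,0,0,0,-35,0.47,-19,-15,0,0,0,-42,0.47,-22,-17,0,0,0,-47.5,0.47,-25,-19.5,0,0,0,-47.5,0.47,-27,-21.3,0,0,0,-47.5,0.47,-27,-21.3,0,0,0,-47.5,0.47]

```text
clock: 28.92
tcp_pos: [0.5247, -0.3491, 0.1104]
orientation: [0.0, -0.063, 0.998, -0.001]
wrist_force: [-0.3, -0.5, 0.4]
finger_gap: 0.04
```

```bash
python3 - <<'E'
from h import *
im=read_camera('wrist');s=get_state();C=cam('wrist');print(s['clock'],s['tcp_pos'],shift([.528,-.3436,-.016],97.5))
cv2.imwrite('pics/t1.png',cv2.convertScaleAbs(im[:,60:460],alpha=1.6,beta=10));np.savez('w5.npz',K=C[0],t=C[1],M=C[2])
E
```

```text
28.9667 [ 0.52411317 -0.34598005  0.1103765 ] (array([-0.43,  0.18, 12.64]), array([ 0. , -0. , -0.2]))
```

View pics/t1.png

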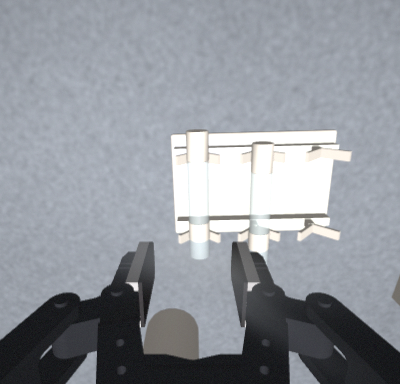

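Wrist view: the target tube runs from (257,131) to (260,259) in full-image pixels, parallel to the pads and between the saddle rows. The fingers are clear of its neighbour.

```bash
python3 - <<'E'
from h import *
C=loadC('w5.npz')
a,b=ray(C,(257,131),.047),ray(C,(260,259),.045);m=(a+b)/2;print(a,b,m,np.linalg.norm(a-b),np.degrees(np.arctan2(b[1]-a[1],b[0]-a[0])))
print(shift([m[0],m[1],-.016],97.5),ray(C,(323,143),.047))
E
```

```text
[ 0.47176573 -0.3483698   0.047     ] [ 0.58466593 -0.33041546  0.045     ] [ 0.52821583 -0.33939263  0.046     ] 0.11433640785181505 9.035992457502639
(array([-0.5 ,  0.59, 12.64]), array([ 0. , -0. , -0.2])) [ 0.47434589 -0.29575513  0.047     ]
```

Request:
send_rows:
  series: [-0.4,0.4,3,0,0,-1,0.47,-0.4,0.4,6,0,0,-1,0.47,-0.4,0.4,9,0,0,-1,0.47,-0.4,0.4,11,0,0,-1,0.47,-0.4,0.4,12.3,0,0,-1,0.47,-0.4,0.4,12.6,0,0,-1,0.47,-0.4,0.4,12.6,0,0,-1,0.47,-0.4,0.4,12.6,0,0,-1,0.47]

```text
clock: 29.63
tcp_pos: [0.5281, -0.3381, -0.0133]
orientation: [0.0, -0.075, 0.997, 0.0]
wrist_force: [0.3, -0.1, -0.1]
finger_gap: 0.0399
```

Request:
send_rows:
  series: [0,0,0,0,0,0,0.3,0,0,0,0,0,0,0.15,0,0,0,0,0,0,0,0,0,0,0,0,0,0,0,0,0,0,0,0,0,0,0,0,0,0,0,0]
  newtons: 25

```text
clock: 30.13
tcp_pos: [0.5303, -0.3434, -0.0106]
orientation: [0.002, -0.074, 0.997, -0.004]
wrist_force: [0.2, -7.8, 1.8]
finger_gap: 0.0174
```

```bash
python3 - <<'E'
from h import *
s=get_state();print(s['clock'],s['tcp_pos'],s['finger_gap'],s['wrist_force'],shift([.546,.3485,.12],92.3))
E
```

```text
30.1333 [ 0.53030681 -0.34343903 -0.01061957] 0.0174204296494815 [ 0.24226502 -7.83590081  1.8140057 ] (array([-11.78,  68.09, -13.63]), array([-0.5,  0.2,  6.2]))
```

Request:
send_rows:
  series: [0,0,-1,0,0,0,0,0,0,-3,0,0,0,0,0,0,-6,0,0,0,0,0,0,-9,0,0,0,0,0,0,-12,0,0,0,0,-0.5,4,-12.5,0,0,1,0,-1,8,-12.5,0,0,2,0,-2,12,-12.5,0,0,3,0,-3,16,-12.5,0,0,4,0,-3.5,20,-12.5,0,0,6,0]

```text
clock: 30.97
tcp_pos: [0.5335, -0.134, 0.1128]
orientation: [0.001, -0.022, 1.0, -0.0]
wrist_force: [1.1, -0.0, 0.0]
finger_gap: 0.0175
```

```bash
python3 - <<'E'
from h import *
s=get_state();print(s['clock'],s['tcp_pos'],s['finger_gap'],s['wrist_force'],shift([.546,.3485,.11],92.3))
E
```

```text
30.9667 [ 0.533475   -0.13399447  0.11283485] 0.017545237455529536 [ 1.14896021 -0.00907325  0.01751781] (array([-3.33, 48.15,  0.27]), array([-0. ,  0.2,  0.2]))
```

Request:
send_rows:
  series: [-0.3,4,0,0,0,0,0,-0.6,8,0,0,0,0,0,-0.9,12,0,0,0,0,0,-1.2,16,0,0,0,0,0,-1.5,20,0,0,0,0,0,-1.8,24,0,0,0,0,0,-2.1,28,0,0,0,0,0,-2.4,32,0,0,0,0,0,-2.7,36,0,0,0,0,0,-3,40,0,0,0,0,0]

```text
clock: 31.8
tcp_pos: [0.5447, 0.2675, 0.1128]
orientation: [0.001, -0.022, 1.0, 0.0]
wrist_force: [0.6, -0.6, -0.1]
finger_gap: 0.0171
```

Request:
send_rows:
  series: [-0.2,4,0,0,0,0,0,-0.3,7.5,0,0,0,0,0,-0.3,7.5,0,0,0,0,0,-0.3,7.5,0,0,0,0,0]

```text
clock: 32.13
tcp_pos: [0.544, 0.3424, 0.112]
orientation: [0.0, -0.024, 1.0, 0.0]
wrist_force: [-0.1, 0.2, -0.1]
finger_gap: 0.0172
```

```bash
python3 - <<'E'
from h import *
im=read_camera('wrist');s=get_state();C=cam('wrist');print(s['clock'],s['tcp_pos'],s['finger_gap'],shift([.546,.3485,-.0085],92.3))
np.savez('w6.npz',K=C[0],t=C[1],M=C[2])
im=cv2.convertScaleAbs(im,alpha=1.6,beta=10)
for u,v in proj(C,[[.5445,.3485,.009],[.548,.2965,.006]]): cv2.drawMarker(im,(int(u),int(v)),(0,0,255),0,8)
# groove lines (saddle bottoms, axis height minus r*sqrt2)
th=np.radians(2.3);A=np.array([np.cos(th),np.sin(th)]);N=np.array([-A[1],A[0]])
for g in(-.052,0,.052):
    for z,c in((.0323,(0,255,0)),):
        q=[[*(np.array([.548,.2965])+N*g+A*e),z] for e in(-.035,.035)]
        for u,v in proj(C,q): cv2.drawMarker(im,(int(round(u)),int(round(v))),c,0,8)
cv2.imwrite('pics/t2.png',cv2.resize(im[60:320,180:440],(780,780))[:600])
E
```

```text
32.1833 [0.54420514 0.34088134 0.11193735] 0.017050526737614913 (array([-0.21,  0.75, 12.04]), array([0. , 0. , 0.4]))
```

View pics/t2.png

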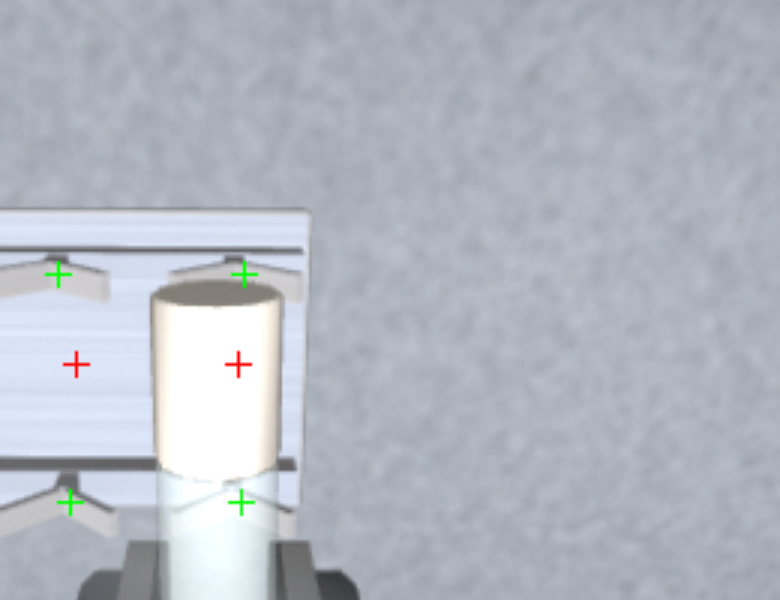

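The view shows the tube held, cap up-image at crop (217,295), over the rack's outer groove. The saddle vertices are at (233,258) and (232,483). I'll compute the offset.

```bash
python3 - <<'E'
from h import *
C=loadC('w6.npz');f=lambda u,v,z:ray(C,(u/3+180,v/3+60),z).round(4)
print('edge',f(310,212,.006),f(299,505,.006))
print('vertex',[f(u,v,.02) for u,v in((233,258),(232,483),(57,258),(68,478))])
print('wing ends mid z.049',f(302,290,.049),f(170,273,.049),f(295,530,.049),f(175,510,.049))
print('tube',f(217,293,.168),f(217,480,.177),'tcp',get_state()['tcp_pos'])
E
```

```text
edge [0.496  0.3675 0.006 ] [0.5938 0.3716 0.006 ]
vertex [array([0.5086, 0.3445, 0.02  ]), array([0.5806, 0.348 , 0.02  ]), array([0.5111, 0.293 , 0.02  ]), array([0.5813, 0.2959, 0.02  ])]
wing ends mid z.049 [0.511  0.3625 0.049 ] [0.5082 0.3274 0.049 ] [0.5816 0.3659 0.049 ] [0.5768 0.331  0.049 ]
tube [0.4868 0.3387 0.168 ] [0.5101 0.3398 0.177 ] tcp [0.54420514 0.34088134 0.11193735]
```

Request:
send_rows:
  series: [-0.1,0.6,0,0,0,0,0,-0.1,0.6,3,0,0,0,0,-0.1,0.6,6,0,0,0,0,-0.1,0.6,9,0,0,0,0,-0.1,0.6,10.5,0,0,0,0,-0.1,0.6,11.2,0,0,0,0,-0.1,0.6,11.7,0,0,0,0,-0.1,0.6,12,0,0,0,0,-0.1,0.6,12,0,0,0,0,-0.1,0.6,12,0,0,0,0]

```text
clock: 33.02
tcp_pos: [0.5466, 0.3464, -0.0074]
orientation: [0.001, -0.022, 1.0, 0.001]
wrist_force: [-0.2, -0.4, 0.2]
finger_gap: 0.0172
```

```bash
python3 - <<'E'
from h import *
sc=read_camera('wrist');s=get_state();print(s['clock'],s['tcp_pos'],s['finger_gap'],s['wrist_force'],s['ft_torque'])
E
```

```text
33.0667 [ 0.54658639  0.34659589 -0.00728151] 0.017198956842770355 [-0.1456343  -0.90172773 -0.38551531] [-0.02953539 -0.03324238  0.0035054 ]
```

Request:
send_rows:
  series: [0,0,0.1,0,0,0,0,0,0,0.2,0,0,0,0,0,0,0.3,0,0,0,0,0,0,0.3,0,0,0,0]

```text
clock: 33.4
tcp_pos: [0.5458, 0.3468, -0.0113]
orientation: [0.0, -0.022, 1.0, 0.001]
wrist_force: [-0.4, 0.7, 1.7]
finger_gap: 0.0167
```

Request:
send_rows:
  series: [0,0,0,0,0,0,0.25,0,0,0,0,0,0,0.35,0,0,0,0,0,0,0.45,0,0,0,0,0,0,0.45,0,0,-2,0,0,0,0.45,0,0,-5,0,0,0,0.45,0,0,-9,0,0,0,0.45,0,0,-12,0,0,0,0.47,0,0,-12,0,0,0,0.47,0,0,-12,0,0,0,0.47]

```text
clock: 34.23
tcp_pos: [0.5473, 0.347, 0.111]
orientation: [0.002, -0.022, 1.0, 0.001]
wrist_force: [0.2, -0.5, 0.1]
finger_gap: 0.0401
```

```bash
python3 - <<'E'
from h import *
im=read_camera('wrist');s=get_state();C=cam('wrist');print(s['clock'],s['tcp_pos'],s['finger_gap'],shift([.5305,-.2915,.11],98.5))
for d in silhouettes('wrist','tube1_center'): print(d['p'],d['box'],ray(C,cen(d['pixels']),.045))
cv2.imwrite('pics/t3.png',cv2.convertScaleAbs(im[60:360,180:440],alpha=1.6,beta=10))
E
```

```text
34.2833 [0.54589675 0.34636315 0.10880993] 0.04000316023517772 (array([  4.37, -63.66,  -0.16]), array([ 0. ,  0.1, -6. ]))
0.66 [243.2, 122.6, 26.2, 127.0] [0.53568105 0.34690663 0.045     ]
```

View pics/t3.png

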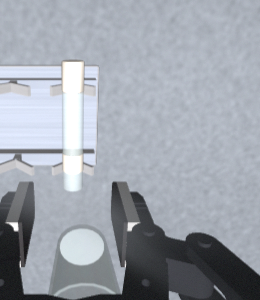

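The tube lies in the outer groove at crop column 73, rows 60-190. Next I'll fetch the second tube.

Request:
send_rows:
  series: [0.3,-4,0,0,0,0,0.47,0.6,-8,0,0,0,0,0.47,0.9,-12,0,0,0,0,0.47,1.2,-16,0,0,0,0,0.47,1.5,-20,0,0,0,0,0.47,1.8,-24,0,0,-1,0.47,2.1,-28,0,0,0,-2,0.47,2.4,-32,0,0,0,-4,0.47,2.7,-36,0,0,0,-5,0.47,3,-40,0,0,0,-6,0.47]

```text
$.series: bad value
```

```bash
python3 - <<'E'
from h import *
s=get_state();print(s['clock'],s['tcp_pos'],s['finger_gap'],shift([.5295,-.291,.11],98.5))
E
```

```text
34.3333 [0.54497226 0.34590199 0.10742921] 0.03989492249872893 (array([  4.37, -63.56,  -0.23]), array([-0. , -0.1, -6. ]))
```

Request:
send_rows:
  series: [0.3,-4,0,0,0,0,0.47,0.6,-8,0,0,0,0,0.47,0.9,-12,0,0,0,0,0.47,1.2,-16,0,0,0,0,0.47,1.5,-20,0,0,0,0,0.47,1.8,-24,0,0,0,-1,0.47,2.1,-28,0,0,0,-2,0.47,2.4,-32,0,0,0,-4,0.47,2.7,-36,0,0,0,-5,0.47,3,-40,0,0,0,-6,0.47]

```text
clock: 35.17
tcp_pos: [0.5313, -0.0562, 0.1062]
orientation: [-0.002, -0.075, 0.997, 0.001]
wrist_force: [1.5, -0.9, 0.7]
finger_gap: 0.0403
```

```bash
python3 - <<'E'
from h import *
s=get_state();print(s['clock'],s['tcp_pos'],s['finger_gap'],shift([.5295,-.291,.11],98.5))
E
```

```text
35.1667 [ 0.53129007 -0.05621803  0.1062365 ] 0.0403249285047929 (array([  3.69, -23.19,  -0.4 ]), array([ 0.1, -0.2,  0.1]))
```

Request:
send_rows:
  series: [0.6,-4,0,0,0,0,0.47,1.2,-8,0,0,0,0,0.47,1.8,-12,0,0,0,0,0.47,2.5,-16,0,0,0,0,0.47,3.2,-20,0,0,0,0,0.47,3.7,-23.2,0,0,0,0,0.47,3.7,-23.2,0,0,0,0,0.47,3.7,-23.2,0,0,0,0,0.47]

```text
clock: 35.83
tcp_pos: [0.5295, -0.2908, 0.1057]
orientation: [-0.001, -0.073, 0.997, 0.001]
wrist_force: [-0.1, -0.3, -0.5]
finger_gap: 0.0401
```

```bash
python3 - <<'E'
from h import *
im=read_camera('wrist');C=cam('wrist');s=get_state();print(s['clock'],s['tcp_pos'],s['finger_gap'],shift([.5295,-.291,-.0135],98.5))
for d in silhouettes('wrist','tube1_center'):
    if d['p']>.3:
        v,u=np.nonzero(d['pixels']);b=d['box'];top=(u[v<b[1]+4].mean(),b[1]);bot=(u[v>b[1]+b[3]-5].mean(),b[1]+b[3])
        a,c=ray(C,top,.047),ray(C,bot,.045);print(d['p'],b,a,c,(a+c)/2,np.linalg.norm(a-c))
cv2.imwrite('pics/t4.png',im)
# rack tube ends from earlier box
E
```

```text
35.8833 [ 0.52965186 -0.28927008  0.10599909] 0.03984487511535679 (array([ 1.000e-02, -2.100e-01,  1.195e+01]), array([ 0.2, -0.2, -0.1]))
```

Request:
send_rows:
  series: [0,-0.1,3,0,0,0,0.47,0,-0.1,6,0,0,0,0.47,0,-0.1,9,0,0,0,0.47,0,-0.1,11,0,0,0,0.47,0,-0.1,11.7,0,0,0,0.47,0,-0.1,12,0,0,0,0.47,0,-0.1,12,0,0,0,0.47,0,-0.1,12,0,0,0,0.47]

```text
clock: 36.6
tcp_pos: [0.5323, -0.2906, -0.0105]
orientation: [0.001, -0.075, 0.997, -0.001]
wrist_force: [0.4, -0.1, -0.3]
finger_gap: 0.0402
```

Request:
send_rows:
  series: [0,0,0,0,0,0,0.3,0,0,0,0,0,0,0.15,0,0,0,0,0,0,0,0,0,0,0,0,0,0,0,0,0,0,0,0,0,0,0,0,0,0,0,0]

```text
clock: 37.1
tcp_pos: [0.5325, -0.2913, -0.0102]
orientation: [0.001, -0.075, 0.997, -0.001]
wrist_force: [1.3, 1.4, 6.2]
finger_gap: 0.0174
```

```bash
python3 - <<'E'
from h import *
s=get_state();print(s['clock'],s['tcp_pos'],s['finger_gap'],s['wrist_force'])
C=loadC('w6.npz') 
E
```

```text
37.1 [ 0.53245077 -0.29128154 -0.01021422] 0.0173835044935515 [1.30738732 1.39083349 6.243485  ]
```

Request:
send_rows:
  series: [0,0,-1,0,0,0,0,0,0,-3,0,0,0,0,0,0,-6,0,0,0,0,0,0,-9,0,0,0,0,0,0,-12,0,0,0,0,-0.5,4,-12,0,0,1,0,-1,8,-12,0,0,2,0,-2,12,-12,0,0,3,0,-3,16,-12,0,0,4,0,-3.5,20,-12,0,0,6,0]

```text
clock: 37.93
tcp_pos: [0.5365, -0.0862, 0.109]
orientation: [0.001, -0.021, 1.0, -0.0]
wrist_force: [0.4, 0.5, -0.1]
finger_gap: 0.0171
```

```bash
python3 - <<'E'
from h import *
s=get_state();print(s['clock'],s['tcp_pos'],s['finger_gap'],s['wrist_force'],shift([.549,.2428,.11],92.3))
E
```

```text
37.9333 [ 0.53650794 -0.08623006  0.10901964] 0.017139715862488313 [ 0.4095353   0.46586503 -0.08907526] (array([-2.65, 32.82, -0.1 ]), array([-0. ,  0.1,  0.1]))
```

Request:
send_rows:
  series: [-0.3,4,0,0,0,0,0,-0.6,8,0,0,0,0,0,-1,12,0,0,0,0,0,-1.3,16,0,0,0,0,0,-1.6,20,0,0,0,0,0,-2,24,0,0,0,0,0,-2.3,28,0,0,0,0,0,-2.5,32,0,0,0,0,0,-2.6,32.8,0,0,0,0,0,-2.6,32.8,0,0,0,0,0]

```text
clock: 38.77
tcp_pos: [0.5472, 0.2439, 0.1085]
orientation: [0.0, -0.024, 1.0, 0.0]
wrist_force: [-0.9, 0.3, 0.1]
finger_gap: 0.0174
```

```bash
python3 - <<'E'
from h import *
im=read_camera('wrist');C=cam('wrist');s=get_state();print(s['clock'],s['tcp_pos'],s['finger_gap'],shift([.549,.2428,-.0075],92.3))
for l in('tube1_center','rack'):
  for d in silhouettes('wrist',l):
    if d['p']>.3:
        v,u=np.nonzero(d['pixels']);b=d['box'];top=(u[v<b[1]+4].mean(),b[1]);bot=(u[v>b[1]+b[3]-5].mean(),b[1]+b[3])
        a,c=ray(C,top,.047),ray(C,bot,.045);print(l,d['p'],b,a[:2],c[:2],(a+c)/2,np.linalg.norm(a-c))
cv2.imwrite('pics/t5.png',cv2.convertScaleAbs(cv2.resize(im[60:300,150:450],(750,600)),alpha=1.6,beta=10))
E
```

```text
38.8167 [0.54720138 0.24200609 0.10836533] 0.016768178373139084 (array([-0.18,  0.08, 11.59]), array([-0. , -0. ,  0.4]))
tube1_center 0.6 [357.6, 129.4, 42.8, 129.2] [0.48862516 0.34211608] [0.60251922 0.35052439] [0.54557219 0.34632024 0.046     ] 0.11422152335208009
rack 0.69 [224.3, 132.1, 184.5, 106.6] [0.49397927 0.27333912] [0.58452992 0.31262527] [0.53925459 0.29298219 0.046     ] 0.0987259953539205
```

View pics/t5.png

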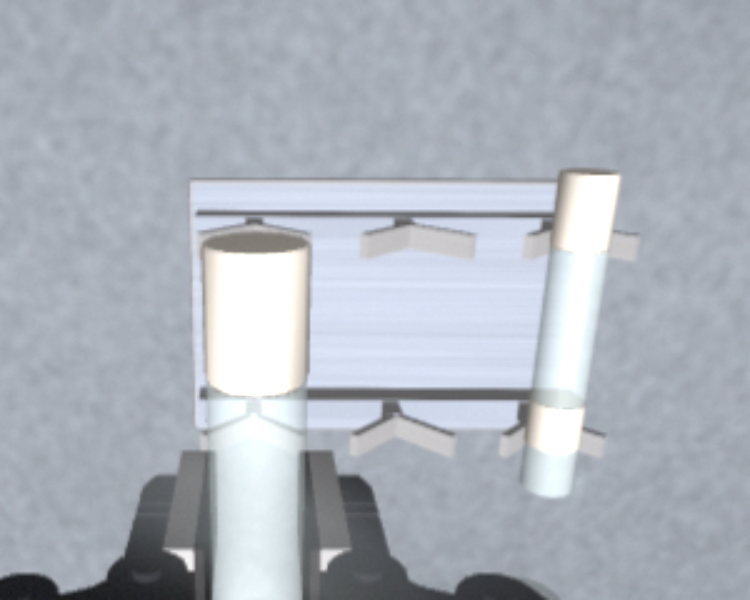

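The first tube is seated, centred at (.5456,.3463). The held tube (column 256) lines up with the saddle vertices at (255,218) and (254,402).

Request:
send_rows:
  series: [-0.1,0.1,3,0,0,0,0,-0.1,0.1,6,0,0,0,0,-0.1,0.1,9,0,0,0,0,-0.1,0.1,10.5,0,0,0,0,-0.1,0.1,11.2,0,0,0,0,-0.1,0.1,11.5,0,0,0,0,-0.1,0.1,11.7,0,0,0,0,-0.1,0.1,11.8,0,0,0,0,-0.1,0.1,11.8,0,0,0,0]

```text
clock: 39.67
tcp_pos: [0.5498, 0.242, -0.0086]
orientation: [0.001, -0.022, 1.0, 0.0]
wrist_force: [-0.4, 0.2, -0.3]
finger_gap: 0.0171
```

```bash
python3 - <<'E'
from h import *
s=get_state();print(s['clock'],s['tcp_pos'],s['finger_gap'],s['wrist_force'])
E
```

```text
39.6667 [ 0.54980299  0.24200331 -0.00857356] 0.01713472925770629 [-0.35141677  0.22723793 -0.26969875]
```

Request:
send_rows:
  series: [0,0,0.1,0,0,0,0,0,0,0.2,0,0,0,0,0,0,0.2,0,0,0,0,0,0,0.2,0,0,0,0]

```text
clock: 40.0
tcp_pos: [0.5499, 0.2432, -0.0102]
orientation: [0.002, -0.022, 1.0, 0.001]
wrist_force: [-0.7, 2.0, 5.4]
finger_gap: 0.017
```

Request:
send_rows:
  series: [0,0,0,0,0,0,0.25,0,0,0,0,0,0,0.35,0,0,0,0,0,0,0.45,0,0,0,0,0,0,0.45,0,0,-2,0,0,0,0.45,0,0,-5,0,0,0,0.45,0,0,-9,0,0,0,0.45,0,0,-13,0,0,0,0.45,0,0,-17,0,0,0,0.3,0,0,-21,0,0,0,0]

```text
clock: 40.83
tcp_pos: [0.548, 0.242, 0.1999]
orientation: [-0.0, -0.022, 1.0, -0.0]
wrist_force: [-0.4, 0.4, -0.5]
finger_gap: 0.015
```

Request:
send_rows:
  series: [-1,-4,0,0,0,0,0,-2,-8,0,0,0,0,0,-3,-12,0,0,0,0,0,-3,-14,0,0,0,0,0,-3,-14,0,0,0,0,0,-3,-14,0,0,0,0,0]

```text
clock: 41.33
tcp_pos: [0.5847, 0.1025, 0.1979]
orientation: [-0.0, -0.021, 1.0, 0.0]
wrist_force: [-0.3, -0.3, 0.4]
finger_gap: 0.0
```

```bash
python3 - <<'E'
from chain import *
im=read_camera('wrist');C=cam('wrist');s=get_state();print(s['clock'],s['tcp_pos'],s['finger_gap'])
for l in('tube1_center','start_top'):
  for d in silhouettes('wrist',l):
    if d['p']>.3:
        v,u=np.nonzero(d['pixels']);b=d['box'];top=(u[v<b[1]+4].mean(),b[1]);bot=(u[v>b[1]+b[3]-5].mean(),b[1]+b[3])
        a,c=ray(C,top,.047),ray(C,bot,.045);print(l,round(d['p'],2),b,((a+c)/2).round(4),np.linalg.norm(a-c).round(4), 'start' ,ray(C,cen(d['pixels']),.04))
o=ortho(C,im,.40,.74,-.13,.37,.031,1600);cv2.imwrite('pics/f1.png',cv2.convertScaleAbs(o,alpha=1.6,beta=10))
g=cv2.cvtColor(ortho(C,im,.42,.62,-.105,.10,.031,2000),cv2.COLOR_BGR2GRAY)
n,_,st,ce=cv2.connectedComponentsWithStats((g<60).astype(np.uint8))
for i in range(1,n):
    if st[i,4]>800:
        p=np.array([.62-ce[i,1]/2000,.10-ce[i,0]/2000]);print(p.round(3),(Rt.T@(p-tc)*1e3).round(0),st[i,4])
E
```

```text
41.3833 [0.58451073 0.10357343 0.19794079] -9.604280218520357e-05
tube1_center 0.84 [464.4, 86.1, 43.1, 103.0] [0.5431 0.3489 0.046 ] 0.1102 start [0.5396394  0.35251657 0.04      ]
tube1_center 0.37 [423.6, 227.7, 88.0, 85.2] [0.7062 0.3707 0.046 ] 0.1441 start [0.70644585 0.38174999 0.04      ]
tube1_center 0.34 [150.2, 144.8, 30.4, 25.4] [0.5769 0.0078 0.046 ] 0.0294 start [0.57842185 0.00593894 0.04      ]
start_top 0.66 [166.7, 246.2, 28.9, 27.2] [0.7037 0.0209 0.046 ] 0.0393 start [0.70532417 0.0197499  0.04      ]
[ 0.584 -0.061] [ 63. -59.] 3182
[0.581 0.003] [61.  6.] 2784
[0.579 0.067] [62. 69.] 2527
[ 0.446 -0.074] [-75. -67.] 7394
[ 0.52  -0.062] [ -2. -58.] 3081
[0.516 0.064] [-1. 69.] 2250
[ 0.456 -0.001] [-64.   5.] 2744
[0.451 0.063] [-67.  70.] 2411
```

View pics/f1.png

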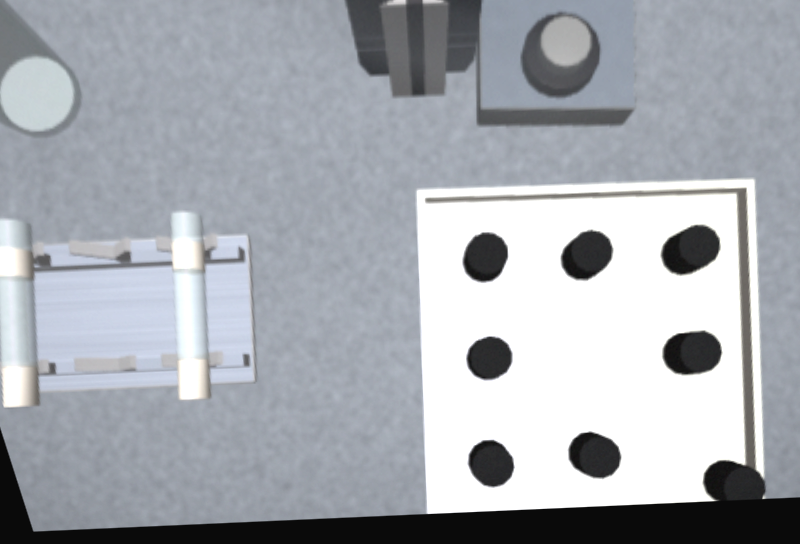

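The ortho view shows both tubes seated in the outer grooves, at columns 15 and 190. Seven stoppers are in place. G has been knocked to (741,485), but it is upright, inside the rim, and more than 50 mm from its neighbours. Next I'll triangulate the button.

```bash
python3 - <<'E'
from chain import *
from scipy.optimize import least_squares
im=read_camera('wrist');C3=cam('wrist')
# light disc centre in ortho f1 (566,40) -> pixel of current view
p=proj(C3,[[.74-40/1600,.37-566/1600,.031]])[0];print('px',p)
obs=[(loadC('w1.npz'),(164.5,254.0)),(loadC('w2.npz'),(363,252.8)),(C3,p)]
r=least_squares(lambda P:np.concatenate([proj(C,P)[0]-q for C,q in obs]),[.7,.02,.04]);print('button',r.x,r.fun.round(1))
g=ray(C3,proj(C3,[[.74-485/1600,.37-741/1600,.031]])[0],.031)[:2];print('G',g,Rt.T@(g-tc))
s=get_state();b=r.x;print(s['tcp_pos'],shift([b[0],b[1],b[2]-.039+.03],92.3))
E
```

```text
px [177.74783037 261.19722659]
button [0.70570957 0.01907042 0.04398883] [ 0.3 -0.1  0.1  1.1 -0.3 -0.9]
G [ 0.436875 -0.093125] [-0.08536801 -0.08598595]
[0.58439659 0.10492868 0.19812994] (array([-11.73,  -9.14,  16.31]), array([ 0. , -0. ,  0.3]))
```

Request:
send_rows:
  series: [-3,-2.5,2,0,0,0,0,-6,-5,4,0,0,0,0,-9,-7,7,0,0,0,0,-11.7,-9.1,10,0,0,0,0,-11.7,-9.1,13,0,0,0,0,-11.7,-9.1,16,0,0,0,0,-11.7,-9.1,17,0,0,0,0,-11.7,-9.1,17,0,0,0,0,-11.7,-9.1,17,0,0,0,0]

```text
clock: 42.28
tcp_pos: [0.7054, 0.0193, 0.0288]
orientation: [-0.0, -0.023, 1.0, 0.0]
wrist_force: [0.4, 0.1, 1.2]
finger_gap: -0.0003
```

```bash
python3 - <<'E'
from h import *
s=get_state();print(s['clock'],s['tcp_pos'],s['wrist_force'],shift([.7057,.0191,.005],92.3))
im=read_camera('wrist');cv2.imwrite('pics/b1.png',cv2.convertScaleAbs(im[150:350,150:350],alpha=1.8,beta=10))
E
```

```text
42.2833 [0.70540918 0.0193056  0.02880146] [0.36854517 0.08108403 1.23518869] (array([-0.03, -0.02,  2.38]), array([ 0. , -0. ,  0.3]))
```

View pics/b1.png

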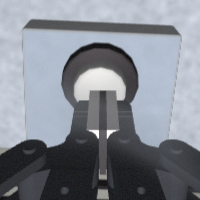

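The shut fingers are centred over the light button disc at (100,90). Pressing down in steps.

Request:
send_rows:
  series: [0,0,1,0,0,0,0,0,0,1.8,0,0,0,0,0,0,2.3,0,0,0,0,0,0,2.6,0,0,0,0,0,0,2.6,0,0,0,0]

```text
clock: 42.75
tcp_pos: [0.7069, 0.0183, 0.0049]
orientation: [0.002, -0.022, 1.0, 0.0]
wrist_force: [-1.6, 0.5, 10.5]
finger_gap: -0.0001
```

Request:
send_rows:
  series: [0,0,0.15,0,0,0,0,0,0,0.3,0,0,0,0,0,0,0.3,0,0,0,0]

```text
clock: 43.0
tcp_pos: [0.707, 0.0183, 0.0047]
orientation: [0.002, -0.022, 1.0, 0.0]
wrist_force: [-7.4, 1.2, 23.3]
finger_gap: -0.0001
```

Request:
send_rows:
  series: [0,0,0.1,0,0,0,0,0,0,0.2,0,0,0,0,0,0,0.2,0,0,0,0]

```text
clock: 43.25
tcp_pos: [0.7071, 0.0183, 0.0045]
orientation: [0.003, -0.022, 1.0, -0.0]
wrist_force: [-10.7, 2.2, 31.4]
finger_gap: 0.0002
```

Request:
send_rows:
  series: [0,0,-0.6,0,0,0,0,0,0,-0.6,0,0,0,0,0,0,-0.6,0,0,0,0]

```text
clock: 43.5
tcp_pos: [0.7071, 0.0182, 0.0053]
orientation: [0.002, -0.022, 1.0, 0.0]
wrist_force: [1.4, 1.5, 4.4]
finger_gap: 0.0002
```

Request:
send_rows:
  series: [0,0,-0.15,0,0,0,0,0,0,-0.15,0,0,0,0,0,0,-0.15,0,0,0,0]

```text
clock: 43.75
tcp_pos: [0.7068, 0.0181, 0.0051]
orientation: [0.001, -0.022, 1.0, 0.0]
wrist_force: [3.3, 1.2, 4.9]
finger_gap: -0.0001
```

Request:
send_rows:
  series: [0,0,-0.2,0,0,0,0,0,0,-0.2,0,0,0,0,0,0,-0.2,0,0,0,0]

```text
clock: 44.0
tcp_pos: [0.7058, 0.0178, 0.0066]
orientation: [0.0, -0.022, 1.0, -0.0]
wrist_force: [2.4, 0.8, 3.6]
finger_gap: 0.0001
```

Request:
send_rows:
  series: [0,0,-0.2,0,0,0,0,0,0,-0.2,0,0,0,0,0,0,-0.2,0,0,0,0]

```text
clock: 44.25
tcp_pos: [0.7052, 0.0178, 0.0084]
orientation: [-0.0, -0.022, 1.0, -0.0]
wrist_force: [1.2, 0.2, 3.3]
finger_gap: 0.0001
```

Request:
send_rows:
  series: [0,0,-0.2,0,0,0,0,0,0,-0.2,0,0,0,0,0,0,-0.2,0,0,0,0]

```text
clock: 44.5
tcp_pos: [0.7049, 0.0178, 0.0103]
orientation: [-0.001, -0.022, 1.0, -0.0]
wrist_force: [0.2, -0.1, 1.9]
finger_gap: -0.0
```

Request:
send_rows:
  series: [0,0,-0.3,0,0,0,0,0,0,-0.3,0,0,0,0,0,0,-0.3,0,0,0,0]

```text
clock: 44.75
tcp_pos: [0.7051, 0.018, 0.0134]
orientation: [-0.001, -0.022, 1.0, 0.0]
wrist_force: [0.6, -0.1, 0.7]
finger_gap: 0.0002
```

The force fell from 5 N at the stop to about 0 over some 6 mm, so the button was fully down. I'll lift, do a last numeric check, then hand in.

Request:
send_rows:
  series: [0,0,-4,0,0,0,0,0,0,-8,0,0,0,0,0,0,-12,0,0,0,0,0,0,-16,0,0,0,0,4,0,-20,0,0,0,0,8,1,-21,0,0,0,0,11,3,-21,0,0,0,0,11,5,-21,0,0,0,0,11,5,-21,0,0,0,0,11,5,-21,0,0,0,0]

```text
clock: 45.58
tcp_pos: [0.5929, 0.0639, 0.2243]
orientation: [0.0, -0.023, 1.0, -0.0]
wrist_force: [-0.2, -0.9, 1.2]
finger_gap: 0.0003
```

```bash
python3 - <<'E'
from chain import *
from scipy.spatial.distance import pdist
im=read_camera('wrist');C=cam('wrist');s=get_state();print(s['clock'],s['tcp_pos'])
for d in silhouettes('wrist','tube1_center'):
    if d['p']>.3:
        v,u=np.nonzero(d['pixels']);b=d['box'];top=(u[v<b[1]+4].mean(),b[1]);bot=(u[v>b[1]+b[3]-5].mean(),b[1]+b[3])
        a,c=ray(C,top,.047),ray(C,bot,.045);print('tube',round(d['p'],2),b,((a+c)/2).round(4),np.linalg.norm(a-c).round(4))
g=cv2.cvtColor(ortho(C,im,.40,.62,-.12,.105,.018,2000),cv2.COLOR_BGR2GRAY)
n,_,st,ce=cv2.connectedComponentsWithStats((g<60).astype(np.uint8));Q=[]
for i in range(1,n):
    if st[i,4]>800: p=np.array([.62-ce[i,1]/2000,.105-ce[i,0]/2000]);q=Rt.T@(p-tc)*1e3;Q.append(q);print(q.round(0),st[i,2:])
print('min dist',pdist(Q).min(),len(Q))
E
```

```text
45.6333 [0.59369047 0.06320512 0.22388156]
tube 0.61 [481.2, 81.8, 30.8, 98.0] [0.5465 0.3437 0.046 ] 0.1117
tube 0.39 [128.5, 79.7, 28.4, 24.6] [ 0.5203 -0.0603  0.046 ] 0.0258
[ 66. -67.] [  68   61 3043]
[65.  0.] [  60   60 2707]
[66. 66.] [  53   60 2560]
[ -1. -66.] [  68   54 2940]
[ 0. 65.] [  53   53 2174]
[-104.  -20.] [  450   215 23325]
[-65.  -0.] [  61   59 2697]
[-68.  67.] [  53   60 2526]
min dist 44.26023879435221 8
```

Request:
send_rows:
  series: [4,-4,0,0,0,0,0,7,-8,0,0,0,0,0,7,-10,0,0,0,0,0,7,-10,0,0,0,0,0,7,-10,0,0,0,0,0]

```text
clock: 46.1
tcp_pos: [0.5282, -0.0428, 0.2233]
orientation: [-0.0, -0.02, 1.0, 0.0]
wrist_force: [0.2, 0.2, 0.3]
finger_gap: -0.0002
```

```bash
python3 - <<'E'
from chain import *
im=read_camera('wrist');C=cam('wrist');s=get_state();print(s['clock'],s['tcp_pos'])
g=cv2.cvtColor(ortho(C,im,.405,.60,-.12,.105,.018,2000),cv2.COLOR_BGR2GRAY)
n,_,st,ce=cv2.connectedComponentsWithStats((g<60).astype(np.uint8))
for i in range(1,n):
    if st[i,4]>800: p=np.array([.60-ce[i,1]/2000,.105-ce[i,0]/2000]);q=Rt.T@(p-tc)*1e3;print(q.round(0),st[i,2:])
sc=read_camera('scene');C=cam('scene')
for l in('tube1_center',):
    for d in silhouettes('scene',l):
        if d['p']>.25: print(l,round(d['p'],2),d['box'],ray(C,cen(d['pixels']),.045).round(3))
E
```

```text
46.15 [ 0.52859826 -0.0415682   0.22330247]
[65. 68.] [  66   69 3221]
[65.  3.] [  58   66 2993]
[ 65. -65.] [  55   60 2757]
[ -1. -64.] [  56   61 2619]
[-0. 68.] [  65   61 2933]
[-65.   2.] [  57   54 2390]
[-68.  69.] [  66   53 2819]
[-87. -88.] [  59   53 2499]
```

```bash
python3 -c "
from workcell import *
print(hand_in())"
```

```text
the job is handed in; nothing more can be done
None
```

The job is done and handed in at about 46 s: all 8 stoppers are spread, both tubes are in the rack, and the blower button was pressed last.

- **Stoppers:** All 8 stand singly in the tray, in every quarter. In the last look the closest neighbours were about 64 mm apart centre to centre, so roughly 35 mm of bare tray between them. One was knocked aside mid-run. It now stands upright near one corner, about 2–3 mm inside the rim and clear of the others. I left it there because it still met the spacing.
- **Tubes:** Only two were present. They lie in the two outer rack grooves, each within about 2–3 mm of centred along the groove. The last close view showed both seated, just before I pressed the button. After the press I could only re-measure one; the network found neither in the final scene picture.
- **Button:** I pressed it to a hard stop at 31 N. On release the force fell from about 5 N to about zero over roughly 6 mm, which matches full travel.
- **Disagreements:** The fingertips sat about 39 mm behind the reported TCP, not at it as described. My first three grasps closed on nothing until I corrected for that, and nothing was moved by them. The network missed the second tube just before I picked it up, so I used the earlier measurement and the grip held.
- **Bystanders:** I kept clear of the wash bottle, beaker and box, and the wrist force readings showed no unexpected contact. I did not re-measure their positions at the end.

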